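# Draw a candle from its slanted mould and hold it upright

## Robot

A 7-joint arm with a two-finger parallel gripper is mounted at the origin on the work surface. World frame = base frame: x ahead of the robot, y to its left, z up, the work surface at z = 0. Lengths are in mm, angles in rad, forces in N, time in s.
With the tool pointing down it reaches from about 425 to 875 mm from the base axis. Payload 9.9 kg.
Tool frame: the origin (TCP) lies midway between the tips of the shut fingers; the grasp point (between the pads) lies 19 mm behind it (bot.pinch_z is the distance from the TCP to the grasp point, in mm); z points along the fingers, y is the direction in which the jaws open and shut (so a half turn about z gives the same grasp; the last joint's range is limited). The gripper opens to 85 mm and grips with 20 to 120 N. Pads are 22 mm wide; open, the fingers measure 114 mm over their backs; the gripper's body (76 mm by 85 mm) begins 54 mm behind the grasp point. The pads swing forward as they close: fully open they stand 13 mm farther back than shut.
Start: joints at [-1.343, 0.576, 0.025, 1.437, -0.015, 1.129, -0.057], TCP at [207.064, 642.458, 193.189] pointing down, gripper open.
Joint ranges: [-2.76, 2.76], [-0.34, 2.15], [-1.52, 1.57], [0.19, 2.46], [-1.09, 4.23], [0.17, 1.99], [-2.82, 2.82]. Speed limits (rad/s): [2.22, 2.22, 3.01, 3.01, 3.14, 3.14, 3.14].

## Interface

Orientations are given as a rotation vector (axis times angle).
In Python, from station import bot, cams, order gives the robot as it stands. The module is installed in compiled form; this text tells all that it offers.
- The arm moves only by the tool carry_out, never from a script. Its argument "series" is text: rows parted by semicolons, each of 5 numbers parted by spaces: the shift along the world's x, y, z scaled (see below), then the turn about the world's z scaled (see below), then the closure in counts, from 0 (fully open) to 255 (shut). In form: dx dy dz roll fingers; .... A call has 1 to 20 rows; each row is the pose to reach, as a shift and turn from the pose measured when the call began; what a row does not reach only later rows make up. The controller multiplies each number of a shift by 10 cm and each number of a turn by 30 degrees. A row lasts 1/8 s, in which the tool goes at most 62.5 mm and 10.7 degrees, less where a joint would pass 70% of its speed; a pose out of reach is approached as far as the arm can. A call with a number of a shift or a turn outside -1 to 1 is refused whole. A call with a gripper value outside its range is refused whole. The fingers move at their own pace and stop on an object; "force" is the grip in N (left out, the last holds). Time passes only in rows, so rows that repeat a pose let the fingers close. It gives the time, the measured TCP pose, the force and the opening at its end, in the units of the state.
- bot.get_state(): the state, without advancing time (a new reading comes with each control period).
- cams.grab_frame(name): name is "scene" or "top" or "wrist"; returns a dict with "frame" (420x560x3 uint8, red, green, blue), "K" (3x3 intrinsics, pixels), "rvec" (rotation vector, rad) and "tvec" (3), from world to camera coordinates, as OpenCV has them. Camera axes: x right, y down, z forward; pixel columns grow to the right and rows downward; lengths in mm; the calibration is good to about 2 mm. The wrist camera is an equidistant fisheye: a pixel r from the principal point sees the ray r / f radians off the axis. A picture is of the moment at which its call begins. There is no depth.
- order.sign_off(): hands the job in, once; it reports no verdict.
The state is a dict: "time": time; "joint_positions": joint angles; "dq": joint speeds; "tau": joint torques, N m; "tool_pos": TCP position; "ee_rot": TCP orientation; "ft_force": force on the tool from outside, world axes, zero at the start; "moment": the same for the moment, N m; "finger_gap": finger opening in mm.
Only numpy, scipy, OpenCV 4.12 (cv2) and the standard library are available. Lean on these libraries where they do the work, as an engineer would, in place of code of your own. Each camera call takes 0.05 s, during which the arm holds its last target.

## Task

On the candle-mould rack, lower the guard gently all the way down onto its stops, without letting it drop, and leave it down. Then draw the flat-topped candle out of its slanted mould, turn it upright with the wick up, and finish while still holding it still in the gripper, its foot at least 12 cm above the bench and clear of everything. Leave the two other candles in their moulds and do not disturb the other things on the bench.

Things in the scene. Friction and masses are not known exactly. Their poses are not given: they have to be found in the camera images.
- rack: Fixed grey steel candle-mould rack, 285 mm deep (x), 258 mm wide (y). Origin on the bench surface, under the mouth of the middle mould; its x points away from the robot's side, y to the left, z up. Side plates 90 mm high at y = +-125 mm, x = -90 to +100 mm. In front of the moulds (+x) stands the hinged drop guard; its rubber stops are on the base at x = 172 mm.
- mould_mouth (a point): Centre of the middle mould's mouth, 115 mm above the bench. Three aluminium mould tubes (44 mm outside, 36 mm bore) sit side by side 85 mm apart along rack y, slanted 45 degrees in the rack's x-z plane: they open upwards and towards +x. Candles stand 95 mm deep in them and must be drawn out along that 45-degree line.
- guard (a joint): Angle (rad) of the guard: clear panel in a wire frame, 224 mm wide, 100 mm from hinge to top rail, 250 g, in the way of drawing candles out. 0 = raised, leaning 0.2 rad back to the candles; grows as its top swings to rack +x and down; 1.72 = nearly level on its stops, rail 80 mm above the bench. Slight friction: it stays near upright, but falls if let go well past it.
- guard_handle (a point): Middle of the guard's handle: a black round grip, 14 mm diameter, 55 mm long along rack y, on the end of the guard's top rail that sticks out past the rack's left (+y) side; 157.5 mm to the +y side of the rack's middle and 100 mm from the hinge line. Nothing else is within 30 mm of it but the rail itself.
- guard_hinge (a point): The point on the guard's hinge axis (along rack y, 75 mm above the bench, 92 mm to the +x side of the rack's origin) in line with the middle of the handle.
- candle_flat_mid (a point): The wanted candle: plain shaft with a flat top and a short wick, 165 mm long. Loose ivory wax, round shaft of 32 mm diameter, about 125 g, in any of the three moulds. This point is at the centre of its shaft, 82.5 mm from foot and from top. In the mould its upper 70 mm stands out of the tube. Its z axis runs along the candle from foot to top (at first 45 degrees from upright, leaning to rack +x).
- candle_flat_foot (a point): Centre of the flat underside (foot) of the wanted flat-topped candle; same axes as its centre.
- candle_spire_mid (a point): Candle with a pointed cone top, 180 mm long; not wanted, stays in its mould. Loose ivory wax, round shaft of 32 mm diameter, about 125 g, in any of the three moulds. This point is on its axis 82.5 mm from the foot. Its z axis runs along the candle from foot to top (at first 45 degrees from upright, leaning to rack +x).
- candle_ball_mid (a point): Candle with a ball-shaped head on a narrow neck, 173 mm long; not wanted, stays in its mould. Loose ivory wax, round shaft of 32 mm diameter, about 125 g, in any of the three moulds. This point is on its axis 82.5 mm from the foot. Its z axis runs along the candle from foot to top (at first 45 degrees from upright, leaning to rack +x).
- tin: Loose open tin, 90 mm across, 110 mm high; origin under its centre. Bystander.
- jar: Loose amber glass jar, 72 mm across, 100 mm high; origin under its centre. Bystander.
- scraper: Loose flat spatula lying on the bench, handle to its own -x; origin under its middle. Bystander.
- finial: Loose dark wooden pointed finial, 60 mm across, 60 mm high; origin under its centre. Bystander.
- finial2: A second such wooden finial. Bystander.
- spool: Loose wooden spool, 64 mm across, 45 mm high; origin under its centre. Bystander.

How it is judged:
By the outcome, as a careful person would: the job done as asked, in the order asked, and still so for the second after the job is handed in, while the arm keeps its last pose, push and grip.
It also fails if it takes over 58 s, if anything falls off the work surface, if the arm or the gripper's body presses on something with over 40 N, if the wrist force passes 120 N, or if a joint passes its speed limit or range.

## Working session

There is one attempt and no reset: what is moved stays moved. The work goes in short steps, Python scripts to look and compute and a tool call to move; the robot and the scene stay as the last step left them, time stands still between calls to the robot, and variables do not carry over. Pictures are saved under pics/ and viewed, and the job is handed in when it is done.

Besides the shell and the picture viewer there is one more tool, called by a JSON object that holds its "fn" and its "kwargs", one argument or row to a line. carry_out: Moves the arm, as the interface text tells. Its arguments: {"type":"object","properties":{"series":{"type":"string"},"force":{"type":"number"}},"required":["series"]}

```bash
mkdir -p pics
python3 - <<'E'
from station import bot, cams
import cv2,numpy as np
print(bot.get_state()); print(bot.pinch_z,[a for a in dir(bot) if a[0]!='_'])
import pickle
for n in ["scene","top","wrist"]:
    f=cams.grab_frame(n); pickle.dump(f,open(f"pics/{n}0.pkl","wb"))
    cv2.imwrite(f"pics/{n}0.png",cv2.resize(f["frame"][:,:,::-1],(800,600),interpolation=cv2.INTER_CUBIC))
    R=cv2.Rodrigues(np.array(f["rvec"],float))[0]; print(n,f["K"],(-R.T@np.array(f["tvec"],float).ravel()).round(1),R[2].round(2))
E
```

```text
{'time': 0.0, 'joint_positions': array([-1.34281191,  0.57655643,  0.02480598,  1.43791882, -0.01500178,
        1.12899365, -0.05647012]), 'dq': array([ 0.00020786,  0.00021799,  0.00123826, -0.00028164,  0.00175567,
        0.00071122, -0.00211572]), 'tau': array([ 4.32740471e-04, -7.65760374e+01,  2.25079805e+00, -2.85968417e+01,
        1.54395372e-02,  1.25501869e-02, -1.50040177e-05]), 'tool_pos': array([206.87656758, 641.96675747, 192.32168654]), 'ee_rot': array([-4.87590429e-01, -3.10332391e+00,  2.64035757e-03]), 'ft_force': array([-0.47784729, -0.18862148,  0.54148796]), 'moment': array([ 0.00618723, -0.00498443,  0.05568818]), 'finger_gap': 85.05810113466438}
18.700000000000003 ['MotionError', 'get_state', 'pinch_z']
scene [[442.38776182   0.         275.57338312]
 [  0.         442.38776182 212.63077708]
 [  0.           0.           1.        ]] [1234.4  285.7 1307.9] [-0.49 -0.21 -0.84]
top [[486.31639584   0.         279.88306819]
 [  0.         486.31639584 214.5452692 ]
 [  0.           0.           1.        ]] [ 413.6  -13.2 1328. ] [ 0.12  0.   -0.99]
wrist [[325.1922621    0.         280.06870526]
 [  0.         325.1922621  211.92882765]
 [  0.           0.           1.        ]] [138.2 665.5 372.2] [ 0.27 -0.09 -0.96]
```

View pics/scene0.png

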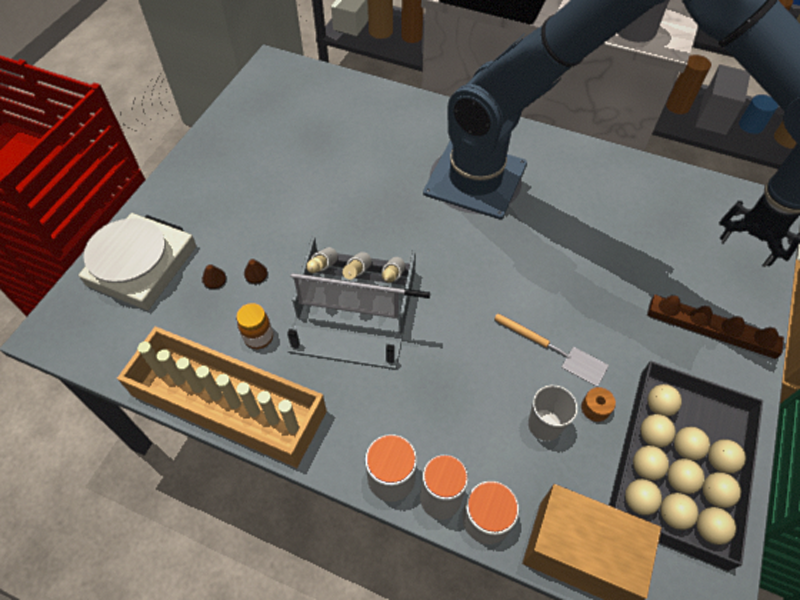

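View pics/top0.png

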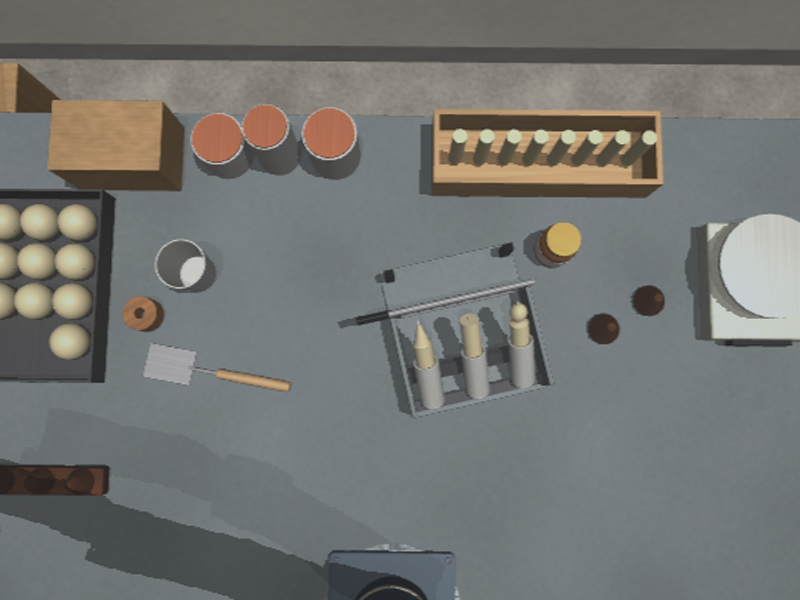

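View pics/wrist0.png

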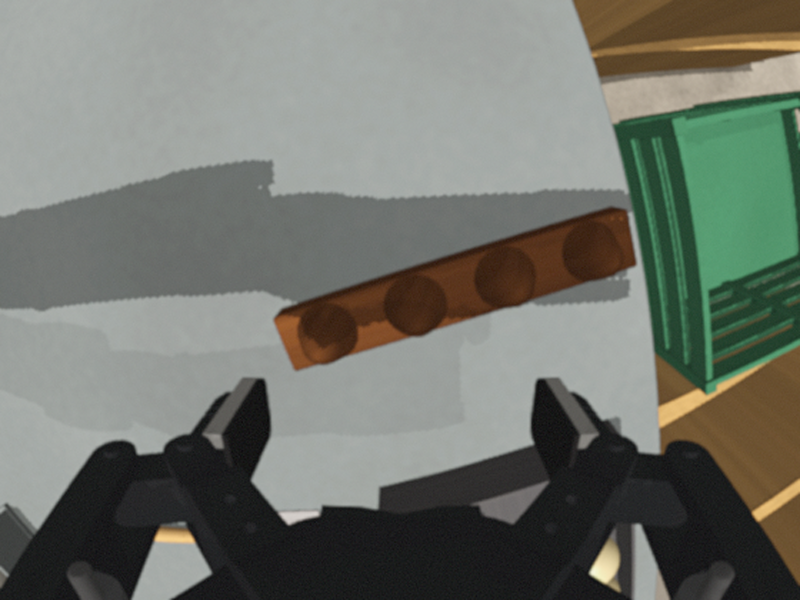

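Run:
```python
import pickle,cv2
for n,(r0,r1,c0,c1) in {"scene":(150,270,190,320),"top":(160,300,230,395)}.items():
    f=pickle.load(open(f"pics/{n}0.pkl","rb"))["frame"][r0:r1,c0:c1,::-1]
    s=4.8
    cv2.imwrite(f"pics/{n}0c.png",cv2.resize(f,None,fx=s if n=="scene" else 4.2,fy=s if n=="scene" else 4.2,interpolation=cv2.INTER_CUBIC))
```

```text
(no output)
```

View pics/scene0c.png

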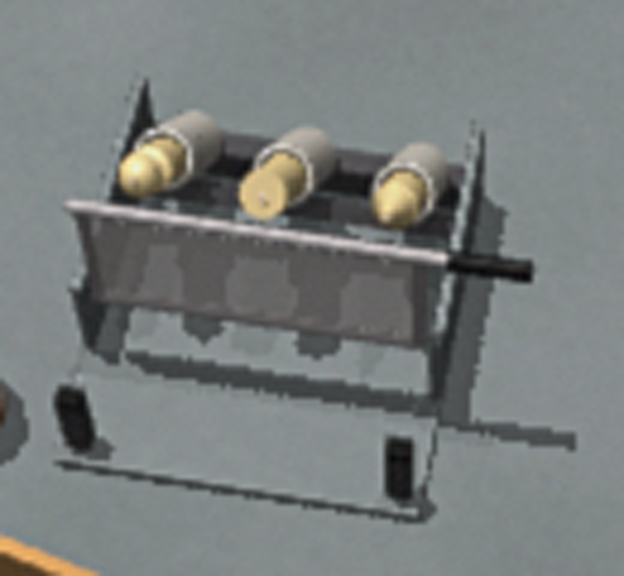

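View pics/top0c.png

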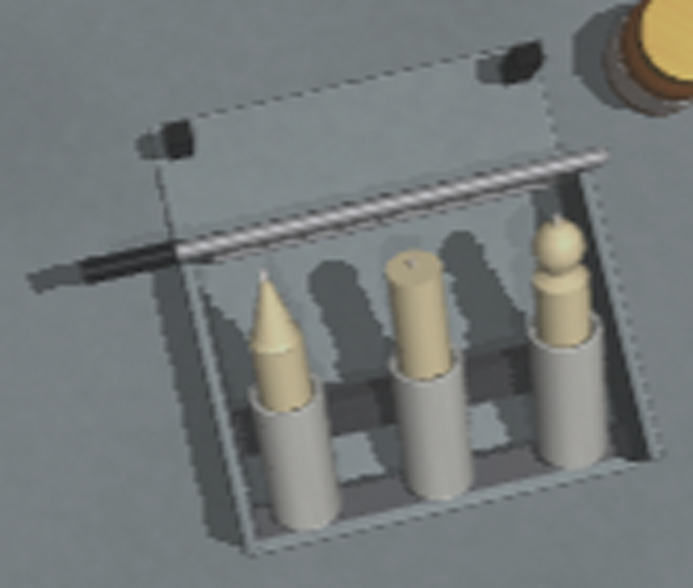

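```bash
cat > h.py <<'E'
import pickle,cv2,numpy as np
def load(n): return pickle.load(open(f"pics/{n}.pkl","rb"))
def ray(f,p):
    R=cv2.Rodrigues(np.array(f["rvec"],float))[0]; t=np.array(f["tvec"],float).ravel()
    d=R.T@np.linalg.inv(f["K"])@np.array([p[0],p[1],1.]); return -R.T@t,d/np.linalg.norm(d)
def tri(fa,a,fb,b):
    A,y,g=np.zeros((3,3)),np.zeros(3),[]
    for f,p in((fa,a),(fb,b)):
        c,d=ray(f,p);P=np.eye(3)-np.outer(d,d);A+=P;y+=P@c;g.append((c,d))
    x=np.linalg.solve(A,y); n=np.cross(g[0][1],g[1][1]);n/=np.linalg.norm(n)
    return x,abs((g[1][0]-g[0][0])@n)
def plane(f,p,z):
    c,d=ray(f,p);return c+d*(z-c[2])/d[2]
def proj(f,X):
    return cv2.projectPoints(np.array([X],float),np.array(f["rvec"],float),np.array(f["tvec"],float),np.array(f["K"]),None)[0].ravel()
E
python3 - <<'E'
from h import *
T=load("top0");S=load("scene0")
t=lambda u,v:(230+u/4.2-.4,160+v/4.2-.4); s=lambda u,v:(190+u/4.8-.4,150+v/4.8-.4)
for n,a,b in [("handle",t(129,262),s(490,267)),("rail/handle joint",t(177,253),s(449,264)),("handle end",t(84,271),s(532,271)),("rail right",t(606,156),s(70,206)),("flat top",t(413,265),s(263,200)),("spire neck?tip",t(263,273),s(392,226)),("ball c",t(559,245),s(141,172))]:
    x,e=tri(T,a,S,b);print(n,x.round(1),"miss",e.round(1))
for n,p in [("front-left",t(157,118)),("backleft plate bottom",t(250,550)),("front right",t(540,45))]: print(n,plane(T,p,0).round(1))
for n,p in [("plate top back left z90",t(250,540)),("plate tb right",t(655,458))]: print(n,plane(T,p,90).round(1))
E
```

```text
handle [531.3  34.3 173. ] miss 3.3
rail/handle joint [537.    7.7 168.6] miss 2.2
handle end [525.5  60.1 175.8] miss 2.2
rail right [ 594.7 -236.8  171.7] miss 1.2
flat top [ 532.4 -127.8  158. ] miss 1.7
spire neck?tip [525.2 -39.6 169. ] miss 1.8
ball c [ 544.6 -211.8  159.4] miss 1.9
front-left [643.8  26.1   0. ]
backleft plate bottom [363.  -37.2   0. ]
front right [ 695.1 -226.7    0. ]
plate top back left z90 [372.3 -35.6  90. ]
plate tb right [ 423.5 -279.1   90. ]
```

Run:
```python
from h import *
from scipy.optimize import least_squares
T=load("top0");S=load("scene0")
t=lambda u,v:(230+u/4.2-.4,160+v/4.2-.4); s=lambda u,v:(190+u/4.8-.4,150+v/4.8-.4)
c=np.cos(.2);h=(92-100*np.sin(.2),75+100*c)
obs=[("handle",(h[0],157.5,h[1]),T,t(129,262)),("handle",(h[0],157.5,h[1]),S,s(490,267)),
("hend",(h[0],185,h[1]),T,t(84,271)),("hend",(h[0],185,h[1]),S,s(532,271)),
("flattop",(49.5,0,164.5),T,t(413,265)),("flattop",(49.5,0,164.5),S,s(263,200)),
("mouthL",(0,85,115),T,t(284,395)),("mouthM",(0,0,115),T,t(427,366)),("mouthR",(0,-85,115),T,t(566,330)),
("platL",(-90,125,90),T,t(250,545)),("platR",(-90,-125,90),T,t(655,455)),
("spiretip",(60,85,175),T,t(263,277)),]
def res(q,full=False):
    x,y,a=q;o=[]
    for n,P,f,p in obs:
        X=(x+np.cos(a)*P[0]-np.sin(a)*P[1],y+np.sin(a)*P[0]+np.cos(a)*P[1],P[2]); o.append(proj(f,X)-np.array(p))
    return np.array(o) if full else np.ravel(o)
r=least_squares(res,(490,-135,.2),loss="soft_l1");print(r.x,np.degrees(r.x[2]))
for o,e in zip(obs,res(r.x,True)):print(o[0],"T" if o[2] is T else "S",e.round(1))
```

```text
[ 4.83982291e+02 -1.37205350e+02  1.91341557e-01] 10.963063670220059
handle T [1.9 2.5]
handle S [ 0.4 -1.9]
hend T [1.3 2.4]
hend S [ 0.4 -1.2]
flattop T [ 0.6 -0.5]
flattop S [ 0.1 -1.1]
mouthL T [-0.3 -3.8]
mouthM T [-0.9 -3.1]
mouthR T [-0.6 -0.7]
platL T [-1.6 -1. ]
platR T [-0.8  2.3]
spiretip T [ 0.9 -1.7]
```

{"fn": "carry_out", "kwargs": {
  "series": "0.2 -0.4 0.2 -0.33 0; 0.4 -0.8 0.4 -0.66 0; 0.5 -1 0.7 -1 0; 0.5 -1 0.7 -1 0"
}}

```text
time: 0.65
tool_pos: [259.0, 541.5, 265.1]
ee_rot: [1.281, 2.868, 0.004]
ft_force: [-0.6, 0.7, -0.4]
finger_gap: 85.7
```

{"fn": "carry_out", "kwargs": {
  "series": "0.25 -0.5 0 -0.33 0; 0.5 -1 0 -0.66 0; 0.5 -1 0 -1 0; 0.5 -1 0 -1 0"
}}

```text
time: 1.15
tool_pos: [308.4, 441.8, 264.5]
ee_rot: [1.975, 2.442, 0.003]
ft_force: [-0.7, 0.2, -0.4]
finger_gap: 85.3
```

{"fn": "carry_out", "kwargs": {
  "series": "0.25 -0.5 0 0 0; 0.5 -1 0 0 0; 0.5 -1 0 0 0"
}}

```text
time: 1.52
tool_pos: [360.0, 338.9, 264.3]
ee_rot: [1.973, 2.442, 0.002]
ft_force: [-0.4, 0.6, 0.3]
finger_gap: 85.9
```

{"fn": "carry_out", "kwargs": {
  "series": "0.25 -0.5 0 0 0; 0.5 -1 0 0 0; 0.5 -1 0 0 0"
}}

```text
time: 1.9
tool_pos: [411.4, 236.6, 264.3]
ee_rot: [1.973, 2.441, 0.001]
ft_force: [-0.2, 1.0, -0.1]
finger_gap: 85.5
```

{"fn": "carry_out", "kwargs": {
  "series": "0.3 -0.5 0 0 0; 0.6 -1 0 0 0; 0.6 -1 0 0 0"
}}

```text
time: 2.28
tool_pos: [473.0, 134.5, 264.0]
ee_rot: [1.973, 2.439, 0.0]
ft_force: [0.1, 1.2, -0.6]
finger_gap: 85.6
```

{"fn": "carry_out", "kwargs": {
  "series": "0.3 -0.5 0 0 0; 0.6 -1 0 0 0; 0.6 -1 0 0 0"
}}

```text
time: 2.65
tool_pos: [534.6, 32.8, 263.5]
ee_rot: [1.973, 2.437, -0.002]
ft_force: [-0.6, 0.2, -0.0]
finger_gap: 85.1
```

```bash
cat > snap.py <<'E'
import sys,pickle,cv2
from station import bot,cams
k=sys.argv[1]
for n in sys.argv[2:]:
    f=cams.grab_frame(n); pickle.dump(f,open(f"pics/{n}{k}.pkl","wb"))
    cv2.imwrite(f"pics/{n}{k}.png",cv2.resize(f["frame"][:,:,::-1],(800,600),interpolation=cv2.INTER_CUBIC))
s=bot.get_state();print(s["time"],s["tool_pos"].round(1),s["ft_force"].round(1),s["finger_gap"])
E
python3 snap.py 1 wrist
```

```text
2.7 [533.6  35.4 263.3] [0.2 0.5 0.1] 85.03857242151336
```

View pics/wrist1.png

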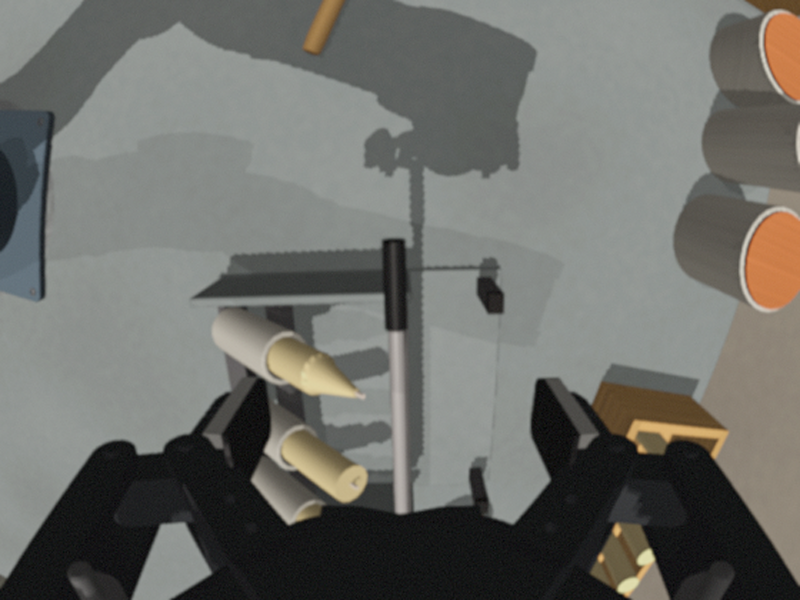

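```bash
cat >> h.py <<'E'
def wray(f,p):
    K=f["K"];x=(p[0]-K[0,2]);y=(p[1]-K[1,2]);r=np.hypot(x,y);th=r/K[0,0]
    R=cv2.Rodrigues(np.array(f["rvec"],float))[0]; t=np.array(f["tvec"],float).ravel()
    d=R.T@np.array([np.sin(th)*x/r,np.sin(th)*y/r,np.cos(th)]); return -R.T@t,d
def wplane(f,p,z):
    c,d=wray(f,p);return c+d*(z-c[2])/d[2]
E
python3 - <<'E'
from h import *
W=load("wrist1")
for n,p,z in [("hend",(393,240),173),("hin",(397,329),173),("rail",(402,500),173),("flattop",(352,483),164.5),("spiretip",(364,396),176),("plate top back-left",(192,298),90),("stop",(490,290),75),("stop2",(480,480),75)]:
    print(n,wplane(W,np.array(p)*.7-.15,z).round(1))
E
```

```text
hend [523.3  62.7 173. ]
hin [537.   9. 173.]
rail [ 568.7 -124.2  173. ]
flattop [ 529.9 -122.9  164.5]
spiretip [525.4 -39.8 176. ]
plate top back-left [367.1 -30.9  90. ]
stop [612.2  23.5  75. ]
stop2 [ 658.1 -167.2   75. ]
```

{"fn": "carry_out", "kwargs": {
  "series": "-0.03 0 -0.4 0.03 0; -0.03 0 -0.8 0.03 0; -0.03 0 -1 0.03 0; -0.03 0 -1 0.03 0"
}}

```text
time: 3.2
tool_pos: [529.2, 38.8, 161.7]
ee_rot: [1.947, 2.465, -0.004]
ft_force: [-0.6, 0.5, 0.2]
finger_gap: 85.4
```

{"fn": "carry_out", "kwargs": {
  "series": "0 0 -0.1 0 0; 0 0 -0.1 0 0"
}}

```text
time: 3.45
tool_pos: [529.0, 40.0, 151.5]
ee_rot: [1.945, 2.467, -0.004]
ft_force: [0.3, -0.1, 0.7]
finger_gap: 85.4
```

```bash
python3 snap.py 2 wrist scene
```

```text
3.55 [529.4  39.1 152.1] [-0.1 -0.2  0.4] 85.44349497663652
```

View pics/wrist2.png

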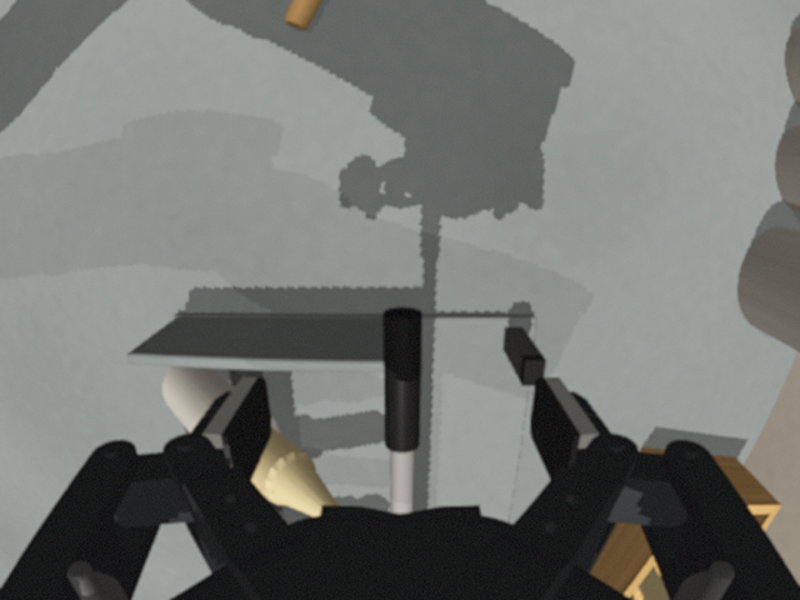

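View pics/scene2.png

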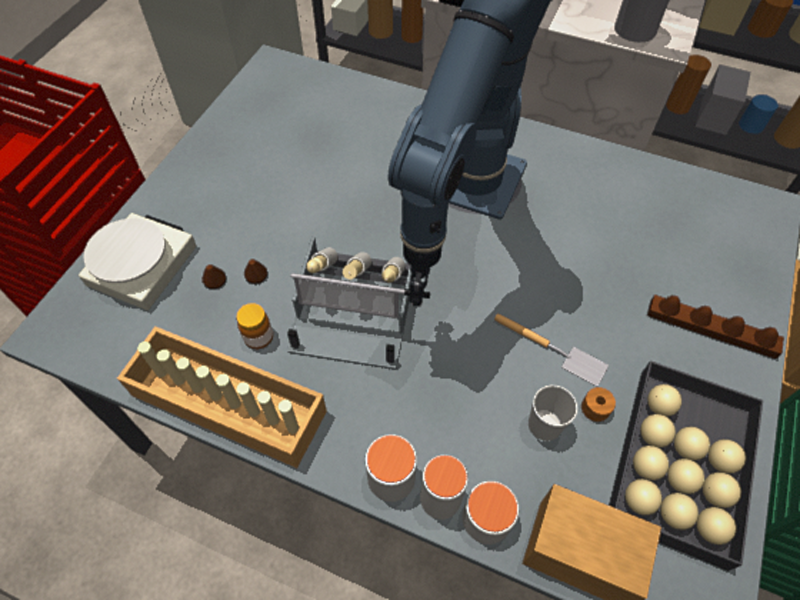

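Run:
```python
from h import *
W=load("wrist2")
for n,p,z in [("hend",(402,314),173),("hin",(402,448),173)]:
    print(n,wplane(W,np.array(p)*.7-.15,z).round(1))
```

```text
hend [523.9  61.8 173. ]
hin [537.3   6.2 173. ]
```

{"fn": "carry_out", "kwargs": {
  "series": "0.01 -0.04 0.01 0 80; 0.01 -0.04 0.01 0 160; 0.01 -0.04 0.01 0 230; 0.01 -0.04 0.01 0 255; 0.01 -0.04 0.01 0 255; 0.01 -0.04 0.01 0 255; 0.01 -0.04 0.01 0 255",
  "force": 30
}}

```text
time: 4.42
tool_pos: [530.4, 35.2, 153.1]
ee_rot: [1.946, 2.465, -0.003]
ft_force: [0.4, -0.6, 0.1]
finger_gap: 0.1
```

```bash
python3 snap.py 3 wrist scene top
python3 - <<'E'
import pickle,cv2
f=pickle.load(open("pics/scene3.pkl","rb"))["frame"][150:270,190:330,::-1]
cv2.imwrite("pics/scene3c.png",cv2.resize(f,None,fx=5,fy=5,interpolation=cv2.INTER_CUBIC))
E
```

```text
4.575 [530.4  35.1 153.1] [ 0.1 -0.5 -0.9] 0.22080114950508312
```

View pics/wrist3.png

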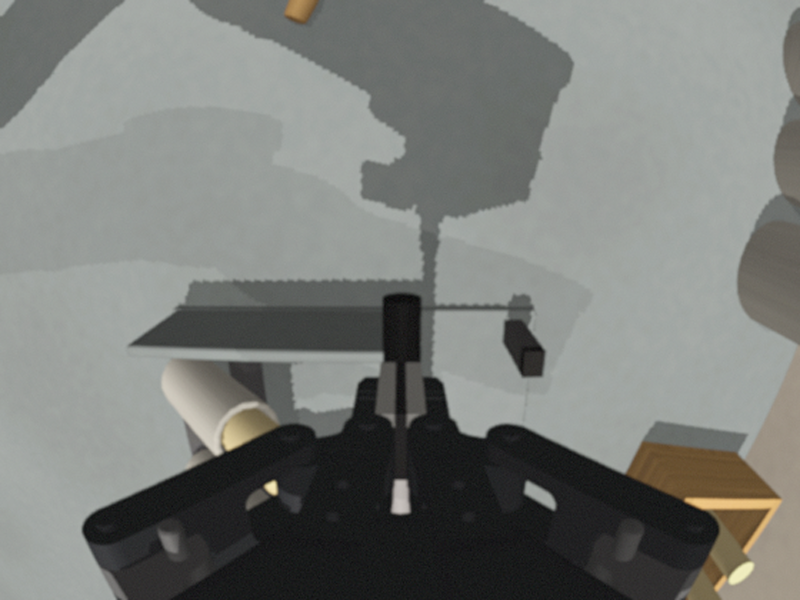

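View pics/scene3c.png

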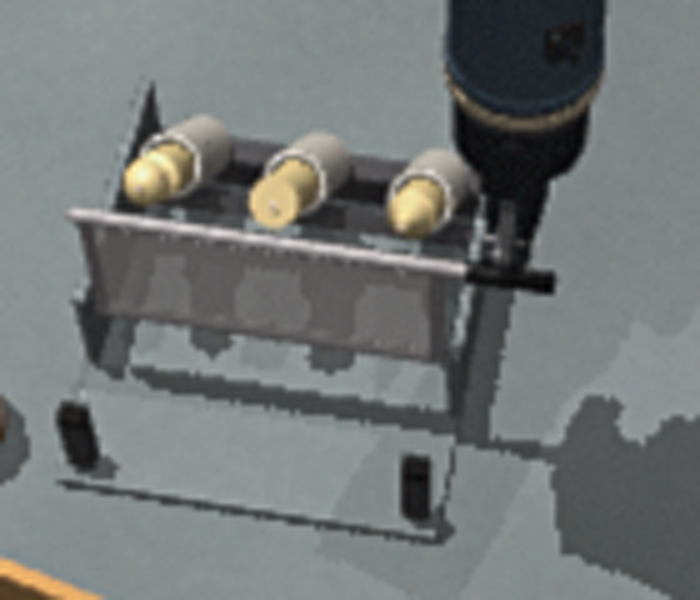

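View pics/top3.png

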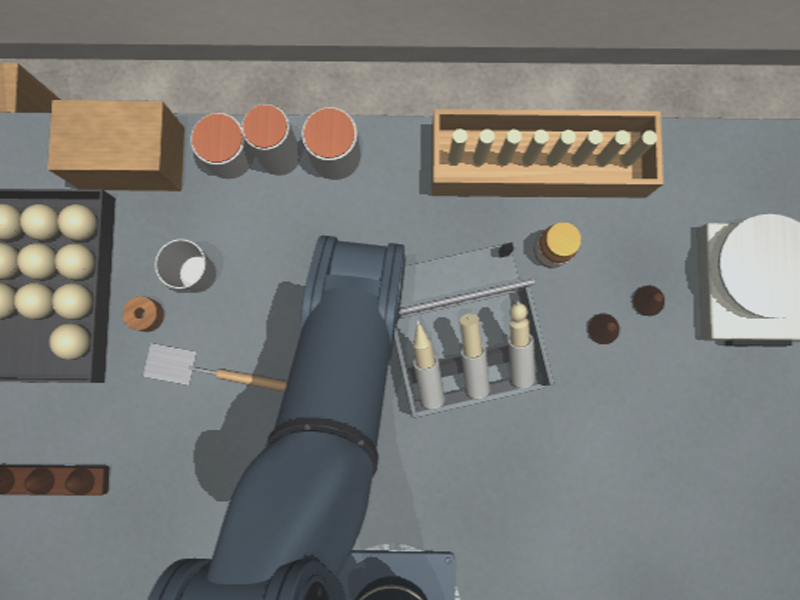

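Run:
```python
from h import *
S=load("scene3");W=load("wrist3")
for n,X in [("tcp",(530.4,35.1,153.1)),("grasp",(530.4,35.1,172)),("h",(530.6,34.5,173))]:
    p=proj(S,X);print(n,p.round(1),((p-[190,150])*5).round())
R=cv2.Rodrigues(np.array(W["rvec"],float))[0];c=-R.T@np.array(W["tvec"],float).ravel();print("cam",c.round(1))
def wproj(f,X):
    v=R@np.array(X)+np.array(f["tvec"],float).ravel();th=np.arctan2(np.hypot(v[0],v[1]),v[2]);u=v[:2]/np.hypot(v[0],v[1])*th*f["K"][0,0]
    return (u+f["K"][:2,2])/.7
for X in [(530.4,35.1,153.1),(530.4,35.1,172)]: print(wproj(W,X).round())
# handle z from wrist+scene
c2,d2=ray(S,(190+553/5-.4,150+283/5-.4));c1,d1=wray(W,np.array((401,297))*.7-.15)
A=np.stack([d1,-d2],1);k=np.linalg.lstsq(A,c2-c1,rcond=None)[0];print(c1+d1*k[0],c2+d2*k[1])
```

```text
tcp [292.4 208.6] [512. 293.]
grasp [292.6 205.3] [513. 276.]
h [292.4 205.1] [512. 276.]
cam [513.4 106.6 332.7]
[401. 349.]
[401. 368.]
[523.86105751  61.66500932 169.50905168] [523.41654374  57.5542048  170.61171619]
```

Run:
```python
import pickle,cv2,numpy as np
f=pickle.load(open("pics/wrist3.pkl","rb"))["frame"][195:365,200:360,::-1]
f=np.clip(f.astype(float)*2.2,0,255).astype(np.uint8)
cv2.imwrite("pics/wrist3c.png",cv2.resize(f,None,fx=3.5,fy=3.5,interpolation=cv2.INTER_CUBIC))
```

```text
(no output)
```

View pics/wrist3c.png

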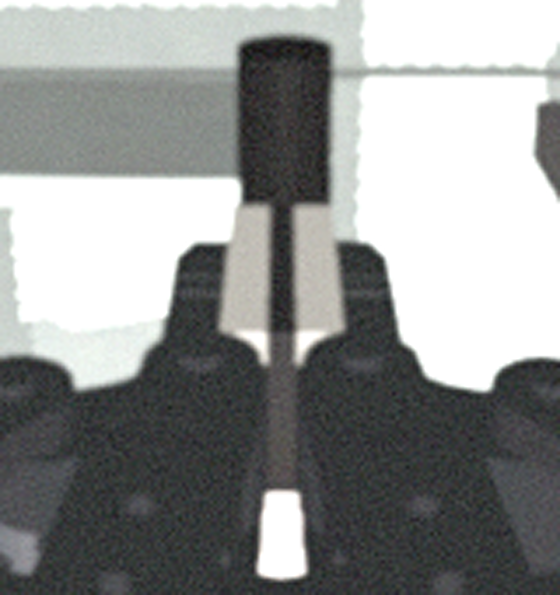

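Run:
```python
import pickle,cv2,numpy as np
f=pickle.load(open("pics/scene3.pkl","rb"))["frame"][175:225,265:320,::-1]
f=np.clip(f.astype(float)*1.8,0,255).astype(np.uint8)
cv2.imwrite("pics/scene3d.png",cv2.resize(f,None,fx=11,fy=11,interpolation=cv2.INTER_NEAREST))
```

```text
(no output)
```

View pics/scene3d.png

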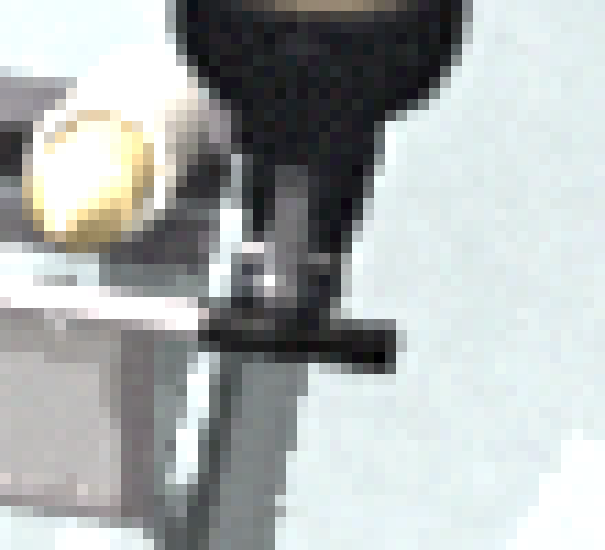

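```bash
cat >> h.py <<'E'
def wproj(f,X):
    R=cv2.Rodrigues(np.array(f["rvec"],float))[0]
    v=R@np.array(X,float)+np.array(f["tvec"],float).ravel();r=np.hypot(v[0],v[1]);th=np.arctan2(r,v[2]);u=v[:2]/r*th*f["K"][0,0]
    return (u+f["K"][:2,2])/.7
E
python3 - <<'E'
from h import *
W=load("wrist2");p=np.array([529.4,39.1,152.1]);R=cv2.Rodrigues(np.array([1.945,2.467,-.004]))[0]
for dz in (0,-13,-20,-32,-45):
    print(dz,[wproj(W,p+R@np.array([11,s*42.5,dz])).round() for s in(-1,1)])
E
```

```text
0 [array([300., 327.]), array([504., 327.])]
-13 [array([293., 338.]), array([511., 338.])]
-20 [array([289., 344.]), array([515., 344.])]
-32 [array([281., 357.]), array([523., 357.])]
-45 [array([272., 372.]), array([532., 372.])]
```

{"fn": "carry_out", "kwargs": {
  "series": "0 0 0 0 0; 0 0 0 0 0; 0 0 0 0 0; 0 0 0 0 0; 0 0 -0.1 0 0; 0 0 -0.2 0 0; 0 0 -0.32 0 0; 0 0 -0.32 0 0; 0 0 -0.32 0 0"
}}

```text
time: 5.7
tool_pos: [530.5, 35.0, 121.1]
ee_rot: [1.946, 2.465, -0.003]
ft_force: [0.0, 0.2, -0.1]
finger_gap: 85.3
```

```bash
python3 snap.py 4 wrist scene;  python3 - <<'E'
import pickle,cv2,numpy as np
f=pickle.load(open("pics/scene4.pkl","rb"))["frame"][165:225,255:325,::-1]
f=np.clip(f.astype(float)*1.8,0,255).astype(np.uint8)
cv2.imwrite("pics/scene4d.png",cv2.resize(f,None,fx=9,fy=9,interpolation=cv2.INTER_CUBIC))
E
```

```text
5.8 [530.7  35.1 121.4] [-1.2 -0.6  0. ] 85.41396169584131
```

View pics/wrist4.png

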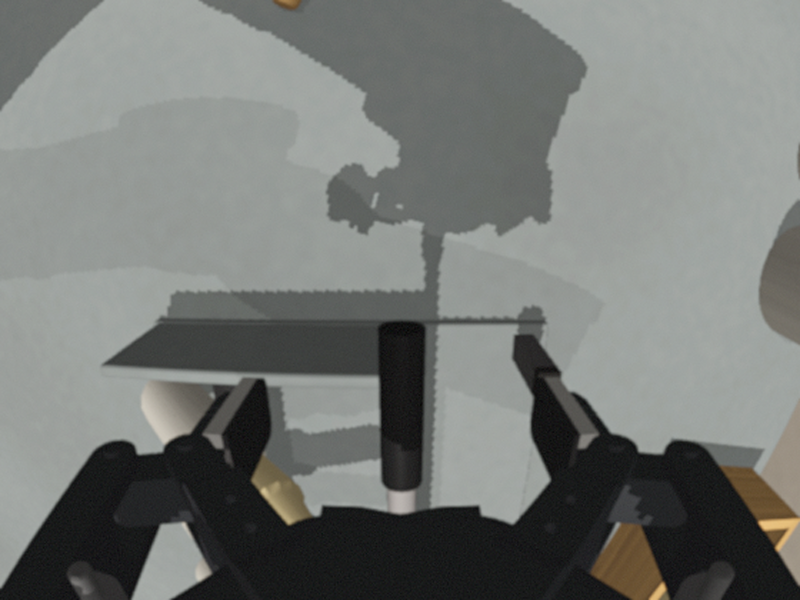

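View pics/scene4d.png

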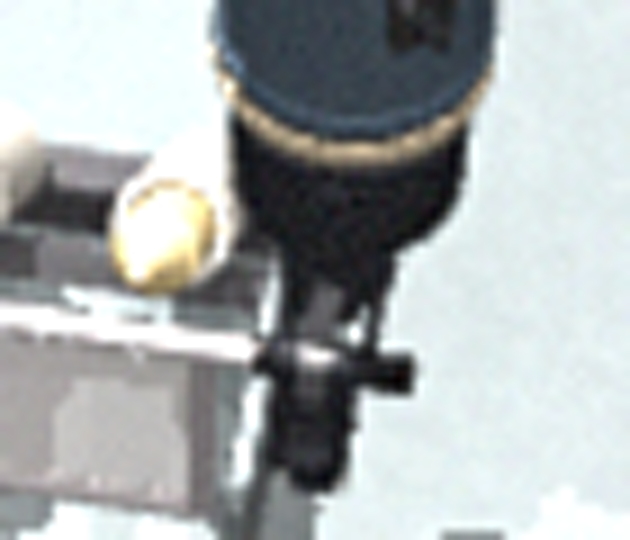

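Run:
```python
from h import *
S=load("scene4")
for off in (42,50,57):
  for z in (121,134,150,165): print(off,z,((proj(S,(530.6+off*.973,35+off*.232,z))-[255,165])*9).round())
```

```text
42 121 [315. 544.]
42 134 [316. 524.]
42 150 [317. 500.]
42 165 [318. 477.]
50 121 [311. 563.]
50 134 [312. 544.]
50 150 [313. 520.]
50 165 [315. 497.]
57 121 [308. 581.]
57 134 [309. 562.]
57 150 [310. 538.]
57 165 [311. 515.]
```

{"fn": "carry_out", "kwargs": {
  "series": "0 0 0 0 80; 0 0 0 0 160; 0 0 0 0 255; 0 0 0 0 255; 0 0 0 0 255; 0 0 0 0 255; 0 0 0 0 255",
  "force": 30
}}

```text
time: 6.68
tool_pos: [530.7, 35.1, 121.5]
ee_rot: [1.946, 2.465, -0.002]
ft_force: [-1.1, -0.4, 2.9]
finger_gap: 12.9
```

```bash
python3 snap.py 5 wrist
```

```text
6.725 [530.7  35.1 121.5] [-1.1  0.1  2.7] 12.539363508934994
```

View pics/wrist5.png

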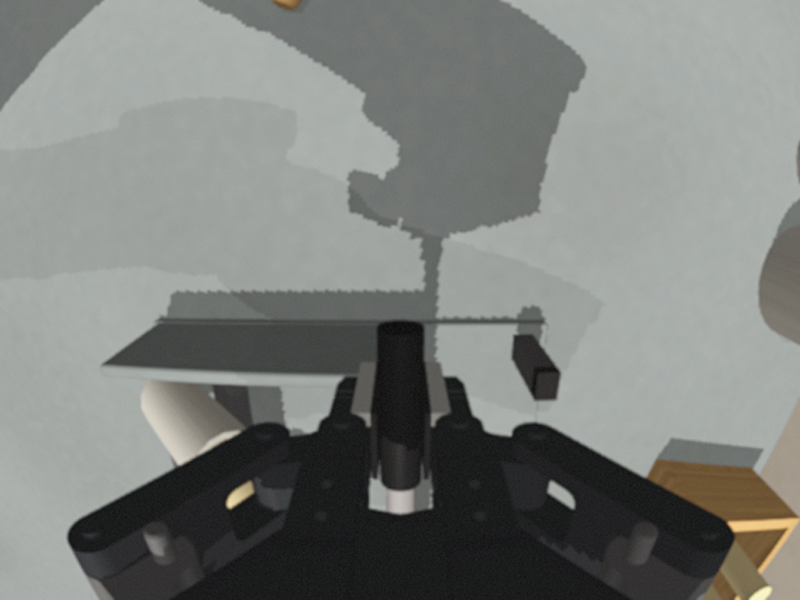

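Run:
```python
import numpy as np
c,s=np.cos(np.radians(13)),np.sin(np.radians(13))
def seq(a0,a1,n):
    out=[]
    for a in np.linspace(a0,a1,n+1)[1:]:
        dx=np.sin(a)-np.sin(a0);dz=np.cos(a)-np.cos(a0)
        out.append(f"{dx*c:.2f} {dx*s:.2f} {dz:.2f} 0 255")
    print("; ".join(out))
seq(-.2,.4,12);seq(.4,.96,12);seq(.96,1.52,12)
```

```text
0.05 0.01 0.01 0 255; 0.10 0.02 0.01 0 255; 0.14 0.03 0.02 0 255; 0.19 0.04 0.02 0 255; 0.24 0.06 0.02 0 255; 0.29 0.07 0.01 0 255; 0.34 0.08 0.01 0 255; 0.39 0.09 0.00 0 255; 0.43 0.10 -0.01 0 255; 0.48 0.11 -0.02 0 255; 0.53 0.12 -0.04 0 255; 0.57 0.13 -0.06 0 255
0.04 0.01 -0.02 0 255; 0.08 0.02 -0.04 0 255; 0.12 0.03 -0.06 0 255; 0.16 0.04 -0.09 0 255; 0.20 0.05 -0.12 0 255; 0.23 0.05 -0.14 0 255; 0.27 0.06 -0.17 0 255; 0.30 0.07 -0.21 0 255; 0.33 0.08 -0.24 0 255; 0.36 0.08 -0.27 0 255; 0.39 0.09 -0.31 0 255; 0.42 0.10 -0.35 0 255
0.03 0.01 -0.04 0 255; 0.05 0.01 -0.08 0 255; 0.07 0.02 -0.12 0 255; 0.09 0.02 -0.16 0 255; 0.11 0.02 -0.20 0 255; 0.12 0.03 -0.25 0 255; 0.14 0.03 -0.29 0 255; 0.15 0.03 -0.34 0 255; 0.16 0.04 -0.38 0 255; 0.17 0.04 -0.43 0 255; 0.17 0.04 -0.48 0 255; 0.17 0.04 -0.52 0 255
```

{"fn": "carry_out", "kwargs": {
  "series": "0.05 0.01 0.01 0 255; 0.10 0.02 0.01 0 255; 0.14 0.03 0.02 0 255; 0.19 0.04 0.02 0 255; 0.24 0.06 0.02 0 255; 0.29 0.07 0.01 0 255; 0.34 0.08 0.01 0 255; 0.39 0.09 0.00 0 255; 0.43 0.10 -0.01 0 255; 0.48 0.11 -0.02 0 255; 0.53 0.12 -0.04 0 255; 0.57 0.13 -0.06 0 255"
}}

```text
time: 8.22
tool_pos: [582.7, 47.4, 112.5]
ee_rot: [-1.943, -2.46, 0.015]
ft_force: [-13.2, -3.9, -22.8]
finger_gap: 12.7
```

```bash
python3 snap.py 6 wrist
```

```text
8.275 [583.   47.5 112.2] [-11.3  -3.1 -23.1] 12.53747072443645
```

View pics/wrist6.png

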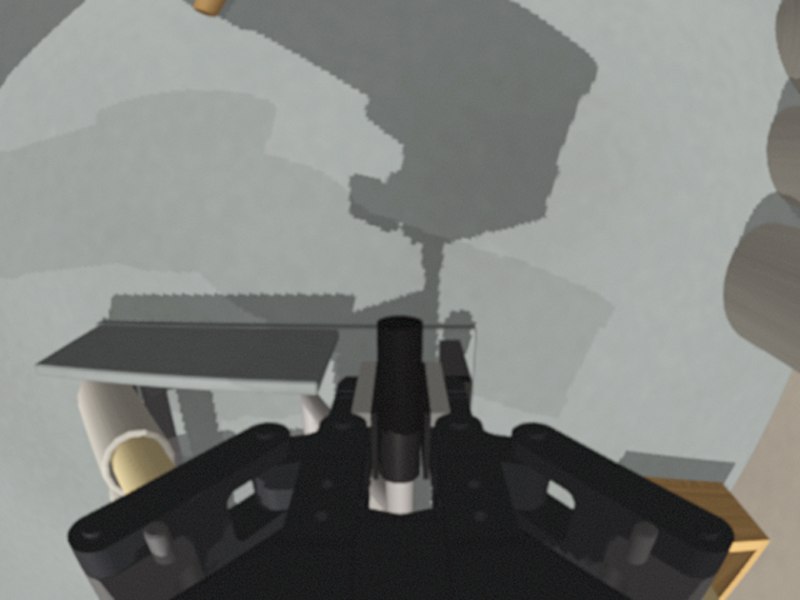

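```bash
cat > arc.py <<'E'
import numpy as np,sys
c,s=np.cos(np.radians(13)),np.sin(np.radians(13))
a0,a1,n=float(sys.argv[1]),float(sys.argv[2]),int(sys.argv[3]);out=[]
for a in np.linspace(a0,a1,n+1)[1:]:
    dx=np.sin(a)-np.sin(a0);dz=np.cos(a)-np.cos(a0)
    out.append(f"{dx*c:.2f} {dx*s:.2f} {dz:.2f} 0 255")
print("; ".join(out))
E
python3 arc.py .46 .81 7
```

```text
0.04 0.01 -0.02 0 255; 0.09 0.02 -0.05 0 255; 0.13 0.03 -0.08 0 255; 0.16 0.04 -0.11 0 255; 0.20 0.05 -0.14 0 255; 0.24 0.06 -0.17 0 255; 0.27 0.06 -0.21 0 255
```

{"fn": "carry_out", "kwargs": {
  "series": "0.04 0.01 -0.02 0 255; 0.09 0.02 -0.05 0 255; 0.13 0.03 -0.08 0 255; 0.16 0.04 -0.11 0 255; 0.20 0.05 -0.14 0 255; 0.24 0.06 -0.17 0 255; 0.27 0.06 -0.21 0 255"
}}

```text
time: 9.15
tool_pos: [609.3, 53.8, 91.1]
ee_rot: [-1.942, -2.459, 0.016]
ft_force: [-6.8, 1.5, -3.3]
finger_gap: 12.9
```

```bash
python3 arc.py .81 1.16 7; python3 arc.py 1.16 1.46 7
```

```text
0.03 0.01 -0.04 0 255; 0.06 0.01 -0.08 0 255; 0.09 0.02 -0.12 0 255; 0.12 0.03 -0.16 0 255; 0.14 0.03 -0.20 0 255; 0.17 0.04 -0.24 0 255; 0.19 0.04 -0.29 0 255
0.02 0.00 -0.04 0 255; 0.03 0.01 -0.08 0 255; 0.04 0.01 -0.12 0 255; 0.05 0.01 -0.16 0 255; 0.06 0.01 -0.20 0 255; 0.07 0.02 -0.25 0 255; 0.08 0.02 -0.29 0 255
```

{"fn": "carry_out", "kwargs": {
  "series": "0.03 0.01 -0.04 0 255; 0.06 0.01 -0.08 0 255; 0.09 0.02 -0.12 0 255; 0.12 0.03 -0.16 0 255; 0.14 0.03 -0.20 0 255; 0.17 0.04 -0.24 0 255; 0.19 0.04 -0.29 0 255"
}}

```text
time: 10.02
tool_pos: [626.3, 57.9, 61.7]
ee_rot: [-1.94, -2.456, 0.02]
ft_force: [-13.1, -1.0, -2.7]
finger_gap: 12.8
```

```bash
python3 snap.py 7 wrist scene;  python3 - <<'E'
import pickle,cv2,numpy as np
f=pickle.load(open("pics/scene7.pkl","rb"))["frame"][150:270,190:330,::-1]
cv2.imwrite("pics/scene7c.png",cv2.resize(f,None,fx=5,fy=5,interpolation=cv2.INTER_CUBIC))
E
```

```text
10.125 [626.4  57.9  61.4] [-11.3  -0.5  -3.4] 12.635203217872455
```

View pics/scene7c.png

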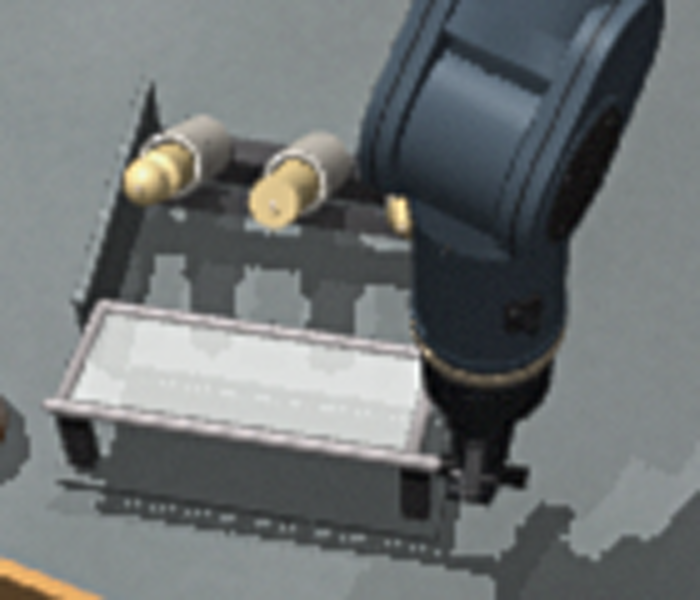

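View pics/wrist7.png

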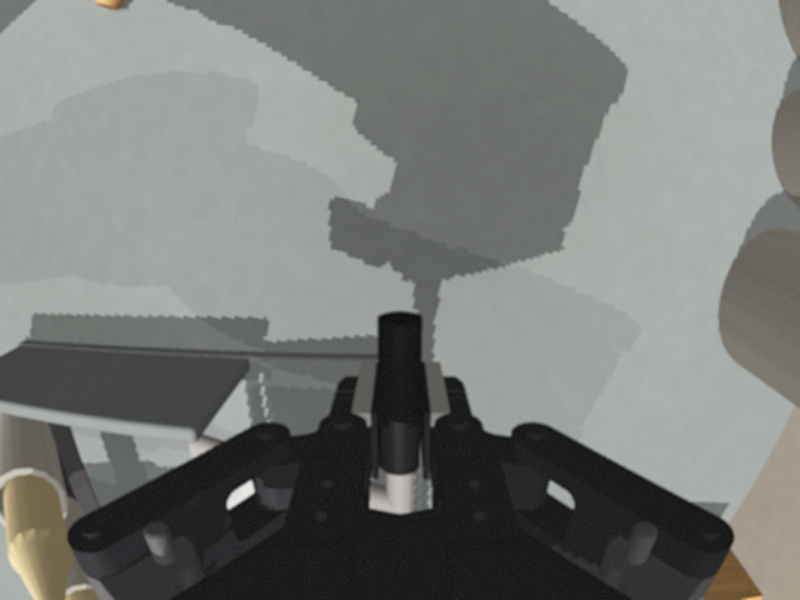

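{"fn": "carry_out", "kwargs": {
  "series": "0.01 0.00 -0.04 0 255; 0.02 0.01 -0.08 0 255; 0.03 0.01 -0.12 0 255; 0.04 0.01 -0.16 0 255; 0.05 0.01 -0.20 0 255; 0.05 0.01 -0.24 0 255; 0.06 0.01 -0.27 0 255"
}}

```text
time: 11.0
tool_pos: [631.3, 59.0, 36.4]
ee_rot: [-1.938, -2.455, 0.021]
ft_force: [-22.3, 0.5, 39.7]
finger_gap: 12.1
```

{"fn": "carry_out", "kwargs": {
  "series": "-0.02 0 0.01 0 255; -0.02 0 0.01 0 255"
}}

```text
time: 11.25
tool_pos: [630.9, 59.1, 38.6]
ee_rot: [-1.939, -2.457, 0.018]
ft_force: [-2.3, -1.1, -0.3]
finger_gap: 12.5
```

```bash
python3 snap.py 8 scene;  python3 - <<'E'
import pickle,cv2,numpy as np
f=pickle.load(open("pics/scene8.pkl","rb"))["frame"][195:275,190:310,::-1]
cv2.imwrite("pics/scene8c.png",cv2.resize(f,None,fx=6.5,fy=6.5,interpolation=cv2.INTER_CUBIC))
E
```

```text
11.3 [631.   59.1  38.3] [-2.2 -0.7  0.5] 12.944381681866103
```

View pics/scene8c.png

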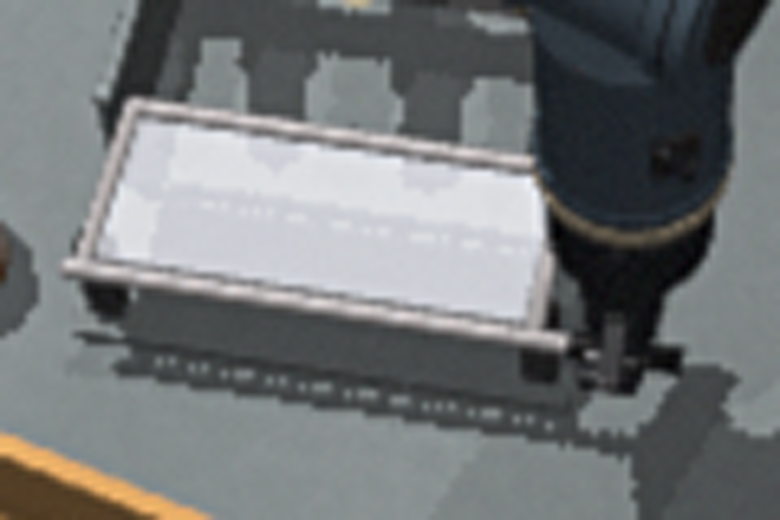

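```bash
python3 snap.py 9 top;  python3 - <<'E'
import pickle,cv2,numpy as np
f=pickle.load(open("pics/top9.pkl","rb"))["frame"][150:290,230:390,::-1]
cv2.imwrite("pics/top9c.png",cv2.resize(f,None,fx=4.2,fy=4.2,interpolation=cv2.INTER_CUBIC))
E
```

```text
11.35 [630.9  59.1  38. ] [-1.5 -0.3 -0.1] 12.471668387309782
```

View pics/top9c.png

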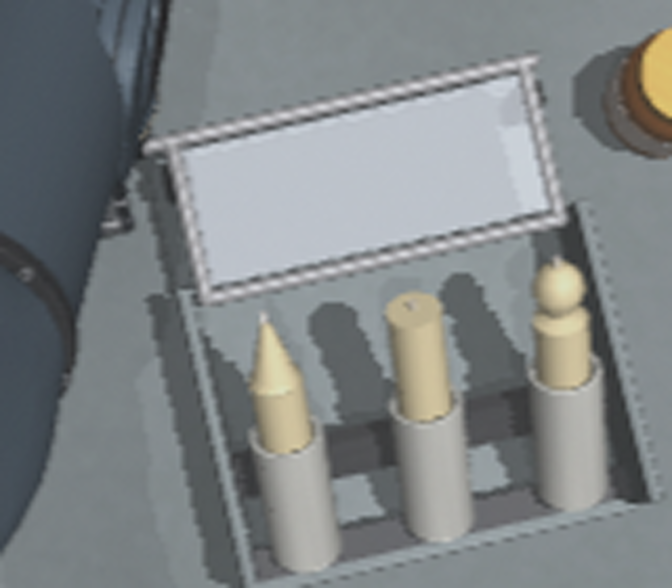

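Run:
```python
from h import *
T=load("top9");S=load("scene8")
t=lambda u,v:(230+u/4.2-.4,150+v/4.2-.4); s=lambda u,v:(190+u/6.5-.4,195+v/6.5-.4)
for n,a,b in [("railR",t(535,60),s(70,267)),("hingeR",t(563,218),s(137,103)),("railL",t(150,147),s(568,340)),]:
    x,e=tri(T,a,S,b);print(n,x.round(1),e.round(1))
for n,a,z in [("railR",t(535,60),80),("railL",t(150,147),80),("hR",t(563,218),75),("hL",t(205,298),75)]: print(n,plane(T,a,z).round(1))
```

```text
railR [ 695.6 -211.3   79.2] 0.7
hingeR [ 596.5 -227.7   76.1] 0.5
railL [637.7  28.5  81.2] 0.8
railR [ 695.3 -210.9   80. ]
railL [638.1  28.2  80. ]
hR [ 596.8 -228.1   75. ]
hL [544.8  -6.8  75. ]
```

{"fn": "carry_out", "kwargs": {
  "series": "0 0 -0.01 0 255; 0 0 -0.01 0 255; 0 0 -0.01 0 200; 0 0 -0.01 0 170; 0 0 -0.01 0 120; 0 0 -0.01 0 50; 0 0 -0.01 0 0; 0 0 -0.01 0 0; 0 0 0.1 0 0; 0 0 0.3 0 0; 0 0 0.6 0 0; 0 0 1 0 0; 0 0 1 0 0"
}}

```text
time: 12.98
tool_pos: [633.1, 58.8, 142.1]
ee_rot: [-1.943, -2.46, 0.011]
ft_force: [0.2, -0.2, -0.2]
finger_gap: 85.1
```

```bash
python3 snap.py 10 wrist scene
```

```text
13.075 [631.   59.2 138.7] [-0.2 -0.1 -0.9] 85.86552061169658
```

View pics/wrist10.png

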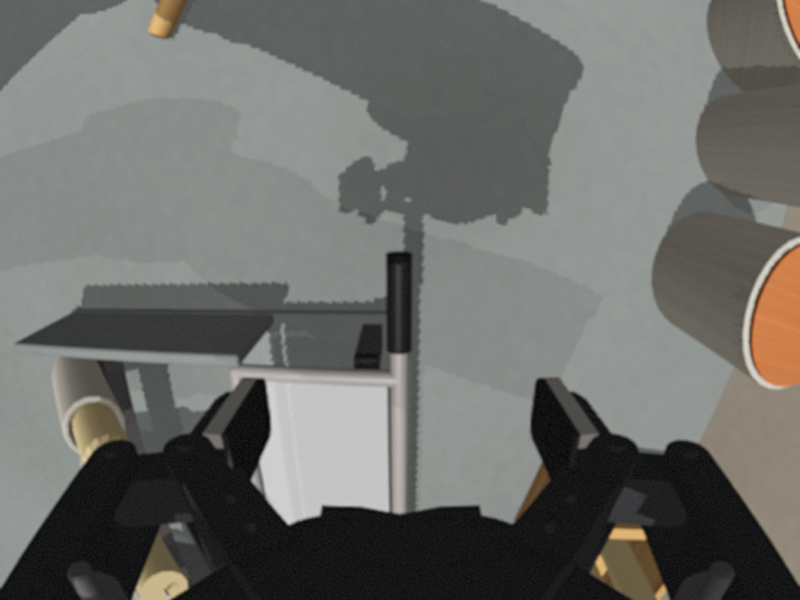

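View pics/scene10.png

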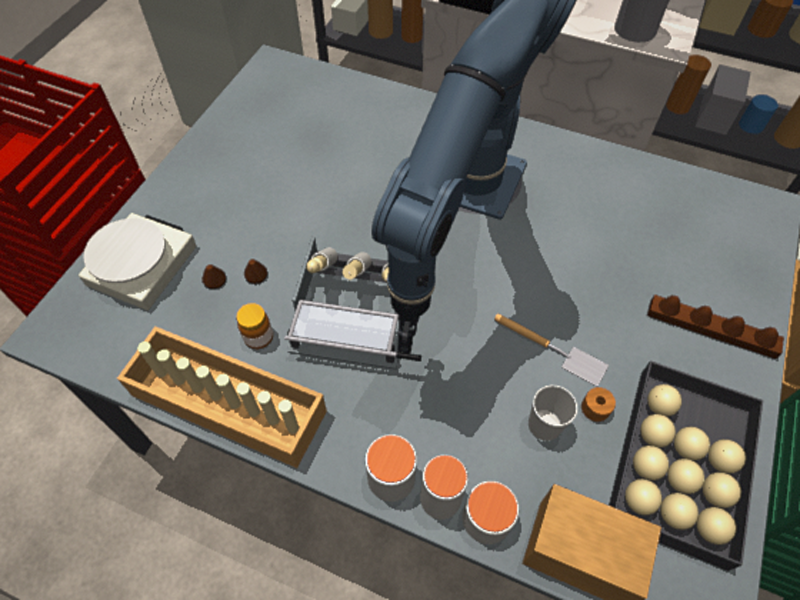

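{"fn": "carry_out", "kwargs": {
  "series": "0 0 0.4 0 0; -0.1 -0.2 0.8 -0.33 40; -0.2 -0.5 1 -0.66 75; -0.3 -0.7 1 -1 75; -0.3 -0.7 1 -1 75"
}}

```text
time: 13.7
tool_pos: [599.9, -12.6, 238.2]
ee_rot: [-2.511, -1.865, 0.014]
ft_force: [0.4, 0.8, -0.6]
finger_gap: 60.2
```

{"fn": "carry_out", "kwargs": {
  "series": "-0.3 -0.3 0 -0.33 75; -0.6 -0.6 0 -0.66 75; -0.9 -0.9 0 -1 75; -0.9 -0.9 0 -1 75"
}}

```text
time: 14.2
tool_pos: [507.9, -104.1, 237.9]
ee_rot: [-2.907, -1.148, 0.01]
ft_force: [-0.4, 0.5, 0.1]
finger_gap: 60.4
```

{"fn": "carry_out", "kwargs": {
  "series": "0 -0.15 0 -0.33 75; 0 -0.31 0 -0.66 75; 0 -0.31 0 -1 75; 0 -0.31 0 -1 75; 0 -0.31 0 -1 75"
}}

```text
time: 14.82
tool_pos: [508.4, -134.0, 237.4]
ee_rot: [-3.102, -0.367, 0.005]
ft_force: [-0.6, -1.1, -0.2]
finger_gap: 60.4
```

```bash
python3 snap.py 11 wrist top
python3 - <<'E'
from station import bot
s=bot.get_state();print(s["joint_positions"].round(2),s["ee_rot"])
E
```

```text
14.925 [ 508.2 -134.5  237.7] [0.4 0.4 0. ] 60.31254998793018
[-0.44  0.46  0.95  1.77 -0.42  1.14 -0.69] [-3.10278639 -0.36293779  0.00363334]
```

View pics/wrist11.png

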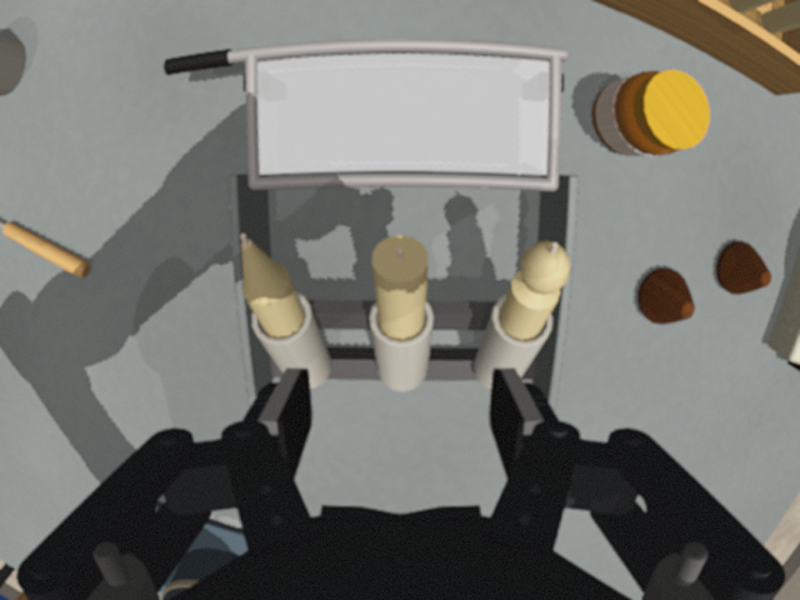

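Run:
```python
from h import *
W=load("wrist11")
for n,p,z in [("flattop",(400,258),164.5),("mouth",(402,320),115),("ball",(547,268),0+115+.707*62),("spiretip",(244,238),176),("hingeL",(252,182),75),("hingeR",(558,182),75),("railL",(246,55),80),("railR",(560,52),80)]:
    print(n,wplane(W,np.array(p)*.7-.15,z).round(1))
T=load("top9");t=lambda u,v:(230+u/4.2-.4,150+v/4.2-.4)
print(plane(T,t(413,308),164.5).round(1))
```

```text
flattop [ 529.7 -126.   164.5]
mouth [ 478.3 -138.8  115. ]
ball [ 543.9 -210.8  158.8]
spiretip [523.6 -40.  176. ]
hingeL [544.4  -5.4  75. ]
hingeR [ 598.7 -229.9   75. ]
railL [639.6  19.8  80. ]
railR [ 695.5 -206.1   80. ]
[ 530.8 -126.4  164.5]
```

{"fn": "carry_out", "kwargs": {
  "series": "0.03 0.03 -0.4 0 75; 0.03 0.03 -0.8 0 75; 0.03 0.03 -1 0 75; 0.03 0.03 -1 0 75"
}}

```text
time: 15.42
tool_pos: [510.5, -130.9, 136.7]
ee_rot: [-3.102, -0.366, 0.007]
ft_force: [0.1, 0.7, 0.6]
finger_gap: 60.0
```

```bash
python3 snap.py 12 wrist
```

```text
15.475 [ 511.1 -131.4  137.8] [-0.6  0.5  0.4] 60.03217648193503
```

View pics/wrist12.png

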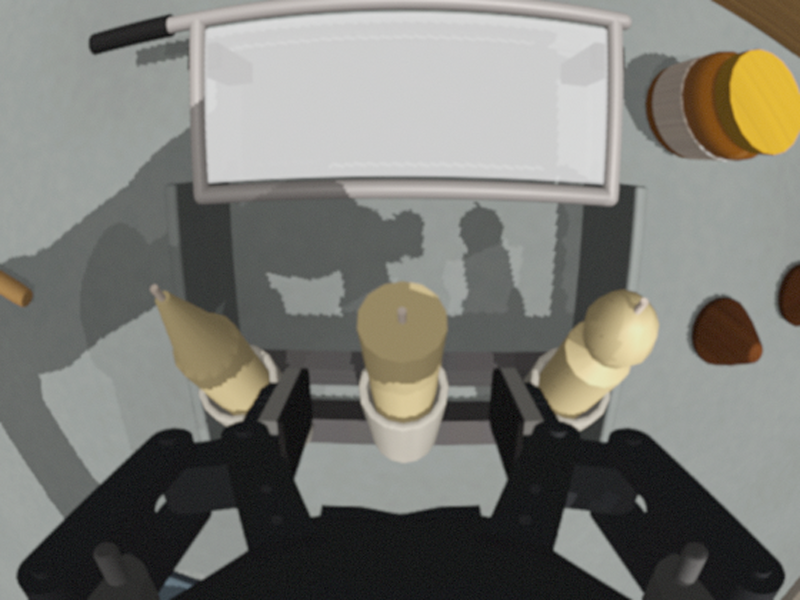

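{"fn": "carry_out", "kwargs": {
  "series": "0 0 -0.15 0 75; 0 0 -0.3 0 75; 0 0 -0.42 0 75; 0 0 -0.42 0 75; 0 0 -0.42 0 75"
}}

```text
time: 16.1
tool_pos: [511.2, -131.7, 95.9]
ee_rot: [-3.103, -0.365, 0.004]
ft_force: [0.1, 0.8, 1.0]
finger_gap: 60.3
```

```bash
python3 snap.py 13 wrist scene
python3 - <<'E'
import pickle,cv2,numpy as np
f=pickle.load(open("pics/scene13.pkl","rb"))["frame"][130:230,190:310,::-1]
cv2.imwrite("pics/scene13c.png",cv2.resize(f,None,fx=6,fy=6,interpolation=cv2.INTER_CUBIC))
E
```

```text
16.2 [ 511.4 -131.6   96.2] [-0.1 -0.1 -0.1] 60.061271005617215
```

View pics/wrist13.png

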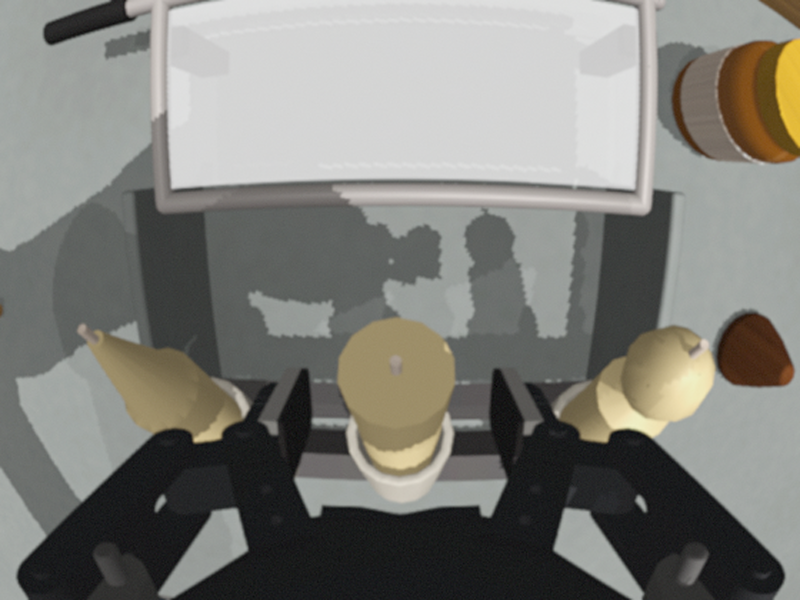

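View pics/scene13c.png

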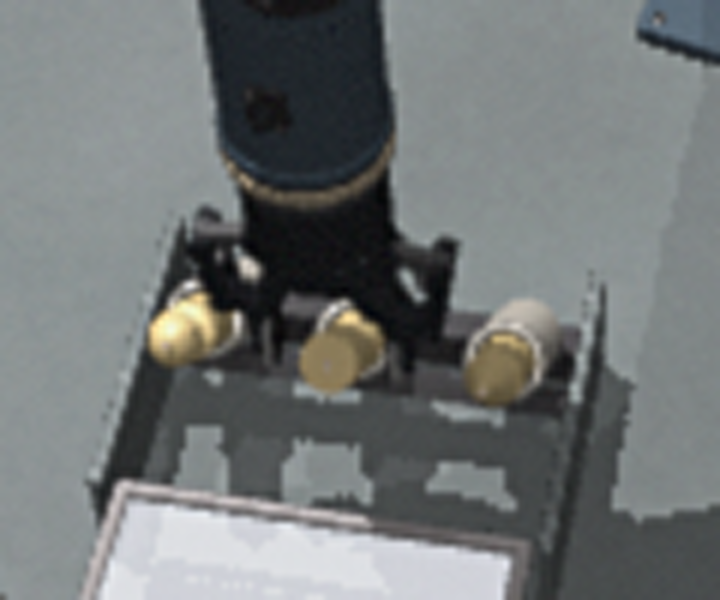

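{"fn": "carry_out", "kwargs": {
  "series": "0 0.01 0 0 110; 0 0.01 0 0 140; 0 0.01 0 0 170; 0 0.01 0 0 200; 0 0.01 0 0 255; 0 0.01 0 0 255; 0 0.01 0 0 255",
  "force": 35
}}

```text
time: 17.08
tool_pos: [511.8, -130.7, 96.4]
ee_rot: [-3.103, -0.365, 0.002]
ft_force: [1.6, -0.8, 5.0]
finger_gap: 31.1
```

```bash
python3 snap.py 14 wrist
```

```text
17.125 [ 511.8 -130.7   96.4] [1.6 0.6 5.9] 30.638560405644306
```

View pics/wrist14.png

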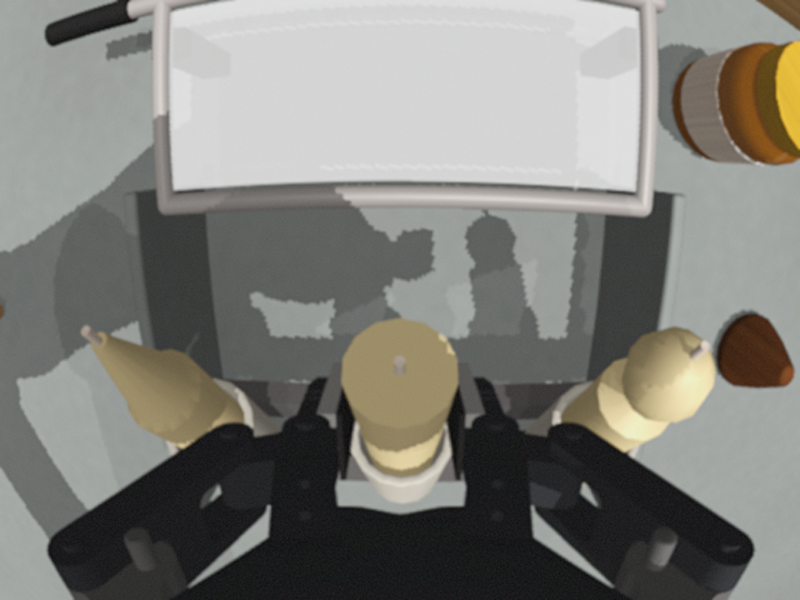

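{"fn": "carry_out", "kwargs": {
  "series": "0.07 0.02 0.07 0 255; 0.14 0.03 0.14 0 255; 0.21 0.05 0.21 0 255; 0.28 0.06 0.28 0 255; 0.34 0.08 0.35 0 255; 0.41 0.10 0.42 0 255; 0.48 0.11 0.49 0 255; 0.48 0.11 0.49 0 255"
}}

```text
time: 18.12
tool_pos: [560.8, -119.7, 146.0]
ee_rot: [-3.103, -0.366, 0.0]
ft_force: [0.1, -0.3, 0.0]
finger_gap: 30.7
```

```bash
python3 snap.py 15 wrist scene
python3 - <<'E'
import pickle,cv2,numpy as np
f=pickle.load(open("pics/scene15.pkl","rb"))["frame"][130:230,190:310,::-1]
cv2.imwrite("pics/scene15c.png",cv2.resize(f,None,fx=6,fy=6,interpolation=cv2.INTER_CUBIC))
E
```

```text
18.225 [ 559.9 -119.8  145.4] [-0.4  0.8 -0.8] 30.698410444549896
```

View pics/wrist15.png

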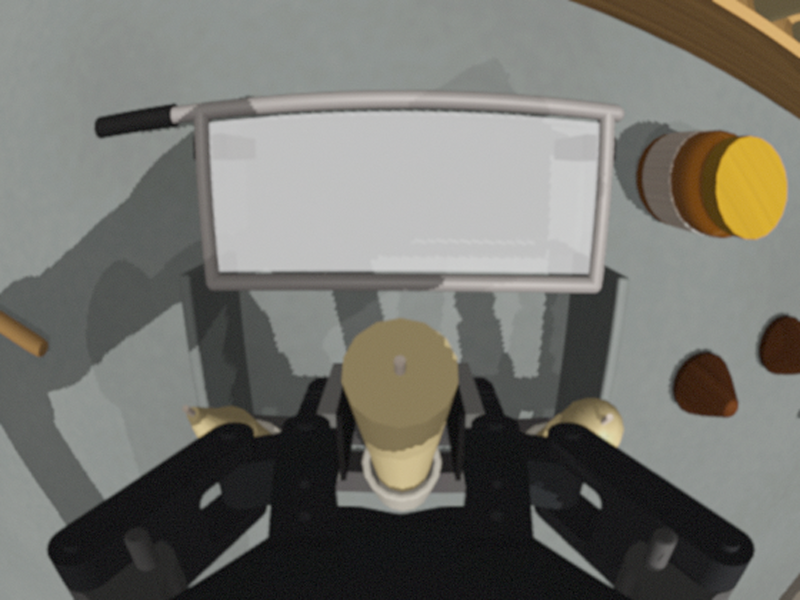

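View pics/scene15c.png

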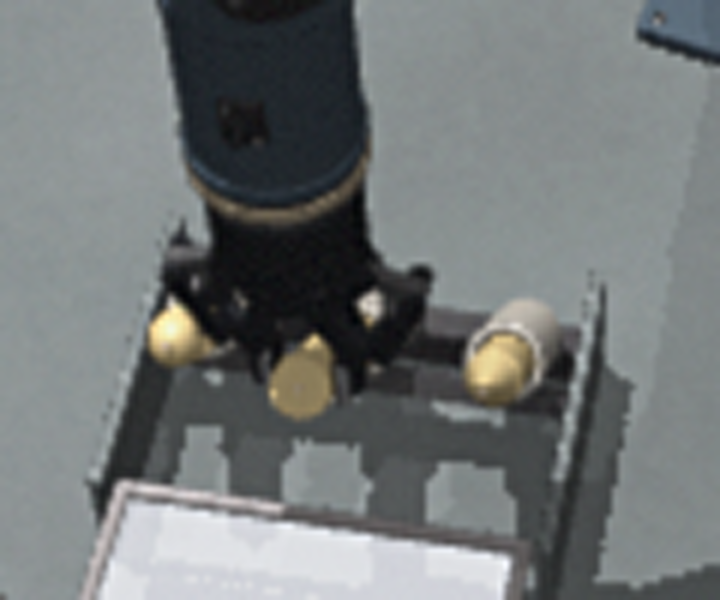

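{"fn": "carry_out", "kwargs": {
  "series": "0.07 0.02 0.07 0 255; 0.14 0.03 0.14 0 255; 0.21 0.05 0.21 0 255; 0.28 0.06 0.28 0 255; 0.34 0.08 0.40 0 255; 0.34 0.08 0.60 0 255; 0.34 0.08 0.80 0 255; 0.34 0.08 0.9 0 255; 0.34 0.08 0.9 0 255"
}}

```text
time: 19.35
tool_pos: [594.3, -111.9, 236.1]
ee_rot: [-3.103, -0.365, 0.0]
ft_force: [1.0, 0.6, -2.1]
finger_gap: 30.5
```

```bash
python3 snap.py 16 wrist scene
```

```text
19.45 [ 593.7 -111.6  234.9] [ 0.6  0.2 -1.9] 30.690809315041765
```

View pics/wrist16.png

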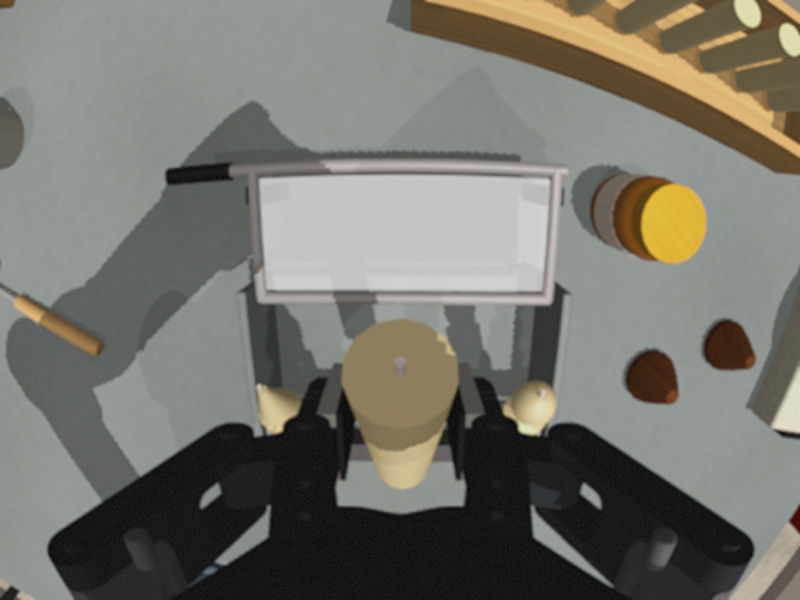

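View pics/scene16.png

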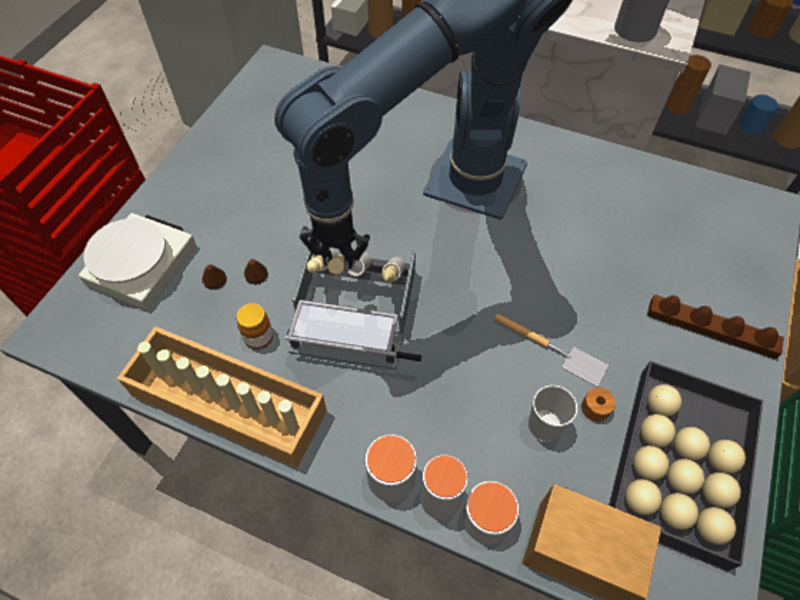

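{"fn": "carry_out", "kwargs": {
  "series": "0 0 0.3 0 255; 0 0.4 0.5 0 255; 0 0.8 0.5 0 255; 0 1 0.5 0 255; 0 1 0.5 0 255",
  "force": 20
}}

```text
time: 20.08
tool_pos: [593.5, -10.0, 284.0]
ee_rot: [-3.102, -0.369, 0.005]
ft_force: [0.2, -0.1, -2.0]
finger_gap: 31.2
```

{"fn": "carry_out", "kwargs": {
  "series": "0 0.5 0 0 255; -0.3 1 0 0 255; -0.6 1 0 0 255; -0.6 1 0 0 255; -0.6 1 0 0 255"
}}

```text
time: 20.7
tool_pos: [534.1, 88.7, 284.2]
ee_rot: [-3.103, -0.366, 0.004]
ft_force: [0.1, 0.1, -1.8]
finger_gap: 31.1
```

```bash
python3 snap.py 17 wrist scene
```

```text
20.8 [534.3  88.8 284. ] [ 0.7 -0.3 -1.1] 30.403081679455074
```

View pics/wrist17.png

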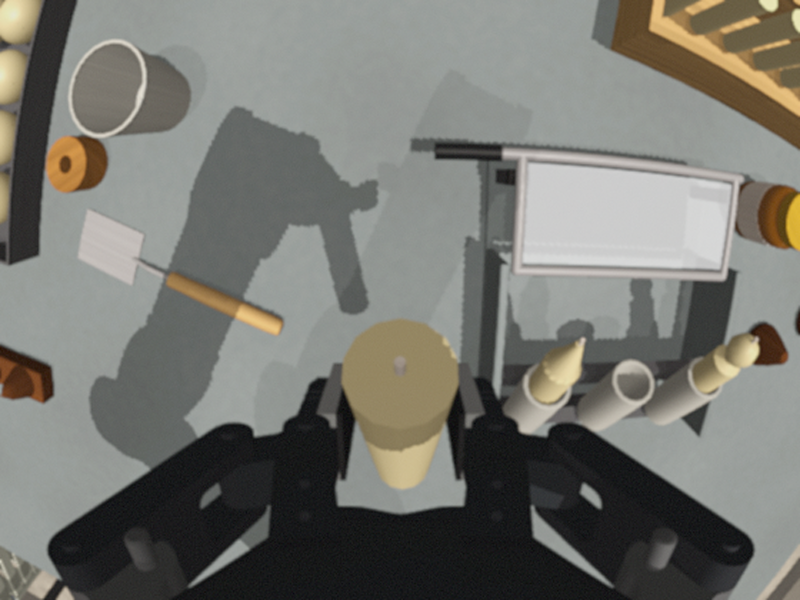

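View pics/scene17.png

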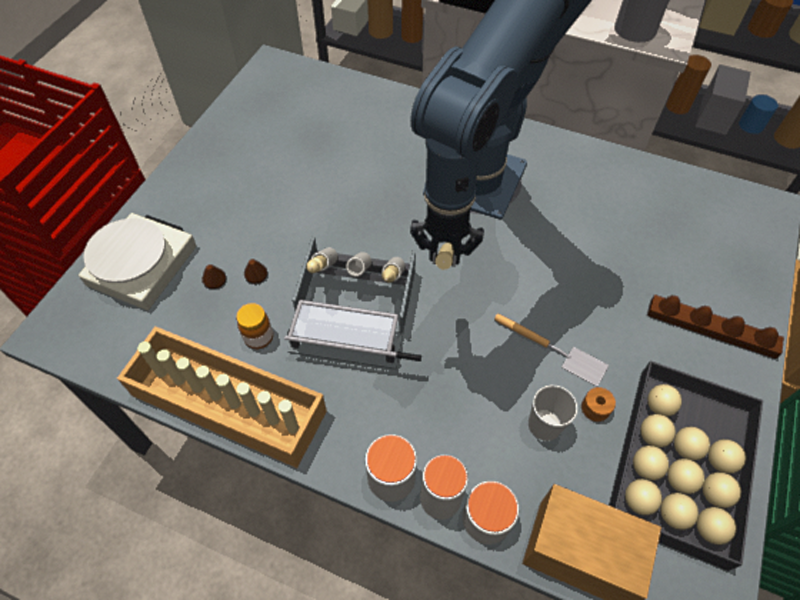

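{"fn": "carry_out", "kwargs": {
  "series": "0 0.1 -0.4 0 255; 0 0.1 -0.8 0 255; 0 0.1 -1 0 255; 0 0.1 -1 0 255"
}}

```text
time: 21.3
tool_pos: [534.0, 98.1, 182.7]
ee_rot: [-3.104, -0.365, 0.008]
ft_force: [-0.3, 0.2, -1.6]
finger_gap: 30.6
```

{"fn": "carry_out", "kwargs": {
  "series": "0 0 -0.3 0 255; 0 0 -0.6 0 255; 0 0 -0.85 0 255; 0 0 -0.85 0 255; 0 0 -0.85 0 190; 0 0 -0.85 0 175; 0 0 -0.85 0 175"
}}

```text
time: 22.18
tool_pos: [534.5, 98.2, 98.5]
ee_rot: [-3.104, -0.365, 0.006]
ft_force: [0.2, 0.5, -2.1]
finger_gap: 30.6
```

```bash
python3 snap.py 18 wrist scene
```

```text
22.275 [534.2  98.2  98.2] [-0.8  0.1 -1.3] 30.938447502851854
```

View pics/wrist18.png

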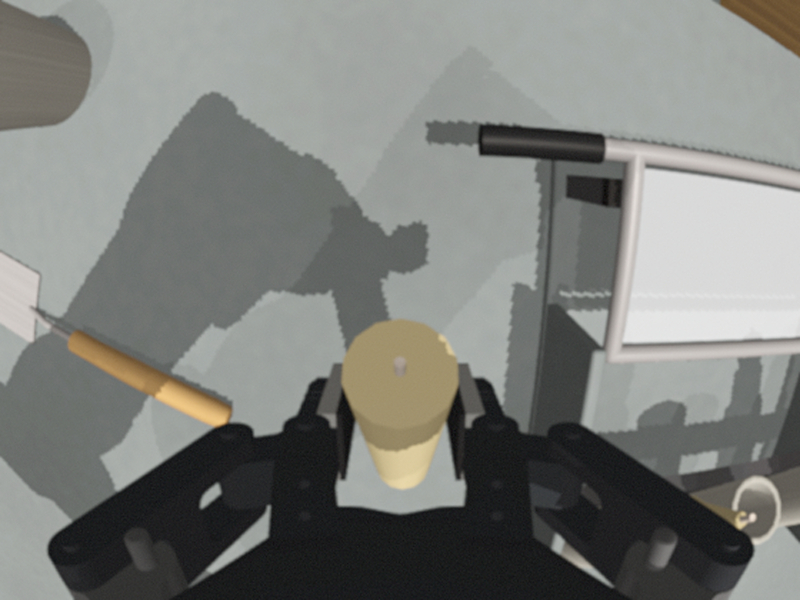

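View pics/scene18.png

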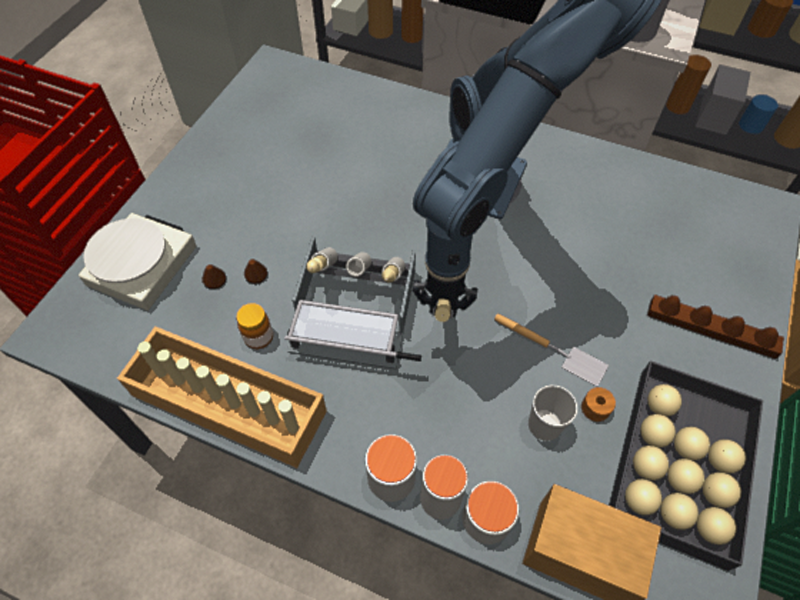

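{"fn": "carry_out", "kwargs": {
  "series": "0 0 0 0 172; 0 0 0 0 170; 0 0 0 0 168; 0 0 0 0 168"
}}

```text
time: 22.78
tool_pos: [534.2, 98.2, 98.2]
ee_rot: [-3.104, -0.365, 0.007]
ft_force: [0.4, -0.4, -1.9]
finger_gap: 30.2
```

{"fn": "carry_out", "kwargs": {
  "series": "0 0 0 0 166; 0 0 0 0 166; 0 0 0 0 165; 0 0 0 0 165"
}}

```text
time: 23.28
tool_pos: [534.2, 98.1, 98.2]
ee_rot: [-3.104, -0.365, 0.007]
ft_force: [-0.3, 0.9, -1.4]
finger_gap: 30.7
```

```bash
python3 snap.py 19 wrist
```

```text
23.325 [534.2  98.2  98.2] [ 0.7  0.7 -2.8] 30.61723715822667
```

View pics/wrist19.png

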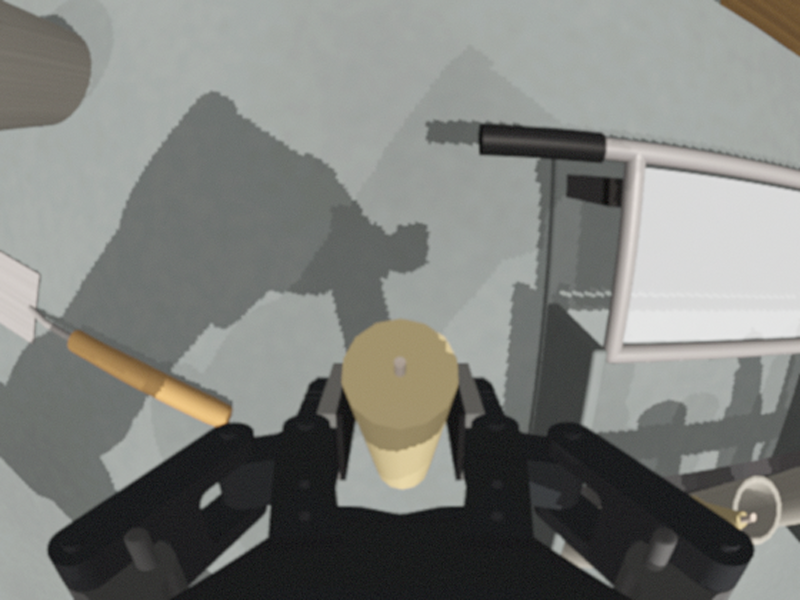

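{"fn": "carry_out", "kwargs": {
  "series": "0 0 0 0 164; 0 0 0 0 163; 0 0 0 0 163"
}}

```text
time: 23.7
tool_pos: [534.2, 98.2, 98.2]
ee_rot: [-3.104, -0.365, 0.007]
ft_force: [0.0, 0.6, -2.1]
finger_gap: 31.0
```

```bash
cat > tilt.py <<'E'
# quick look: wrist frame, candle top disc position
import sys,pickle,cv2,numpy as np
from station import bot,cams
f=cams.grab_frame("wrist");pickle.dump(f,open(f"pics/wrist{sys.argv[1]}.pkl","wb"))
cv2.imwrite(f"pics/wrist{sys.argv[1]}.png",cv2.resize(f["frame"][:,:,::-1],(800,600),interpolation=cv2.INTER_CUBIC))
hsv=cv2.cvtColor(f["frame"],cv2.COLOR_RGB2HSV)[180:400,225:335]
m=((hsv[...,0]>15)&(hsv[...,0]<32)&(hsv[...,1]>60)&(hsv[...,2]>90)).astype(np.uint8)
n,l,st,c=cv2.connectedComponentsWithStats(m);k=1+np.argmax(st[1:,4])
print("blob x,y,w,h",(st[k,:4]+[225,180,0,0]),"area",st[k,4],"c",(c[k]+[225,180]).round(1))
s=bot.get_state();print(s["time"],s["tool_pos"].round(1),s["ft_force"].round(1),round(s["finger_gap"],1))
E
python3 tilt.py 20
```

```text
blob x,y,w,h [239 224  82 118] area 6716 c [280.  276.7]
23.75 [534.2  98.2  98.2] [ 0.1  0.1 -0.7] 30.9
```

{"fn": "carry_out", "kwargs": {
  "series": "0 0 0 0 162; 0 0 0 0 162"
}}

```text
time: 24.0
tool_pos: [534.3, 98.2, 98.2]
ee_rot: [-3.104, -0.365, 0.007]
ft_force: [0.8, 0.1, -1.0]
finger_gap: 31.4
```

{"fn": "carry_out", "kwargs": {
  "series": "0 0 0 0 161; 0 0 0 0 161"
}}

```text
time: 24.25
tool_pos: [534.2, 98.2, 98.1]
ee_rot: [-3.104, -0.365, 0.007]
ft_force: [0.3, 0.4, -1.7]
finger_gap: 31.5
```

```bash
python3 tilt.py 21
```

```text
blob x,y,w,h [239 224  83 117] area 6679 c [280.  276.5]
24.3 [534.2  98.2  98.2] [-0.4  0.  -1.5] 31.3
```

{"fn": "carry_out", "kwargs": {
  "series": "0 0 0 0 160; 0 0 0 0 160"
}}

```text
time: 24.55
tool_pos: [534.2, 98.2, 98.1]
ee_rot: [-3.104, -0.365, 0.008]
ft_force: [-0.3, 0.5, -3.1]
finger_gap: 31.6
```

```bash
python3 tilt.py 22
```

```text
blob x,y,w,h [238 236  84  81] area 5173 c [279.9 276.3]
24.6 [534.2  98.2  98.2] [-0.1  0.8 -1.8] 32.1
```

Blob changed: the candle is moving. I hold here and look.

View pics/wrist22.png

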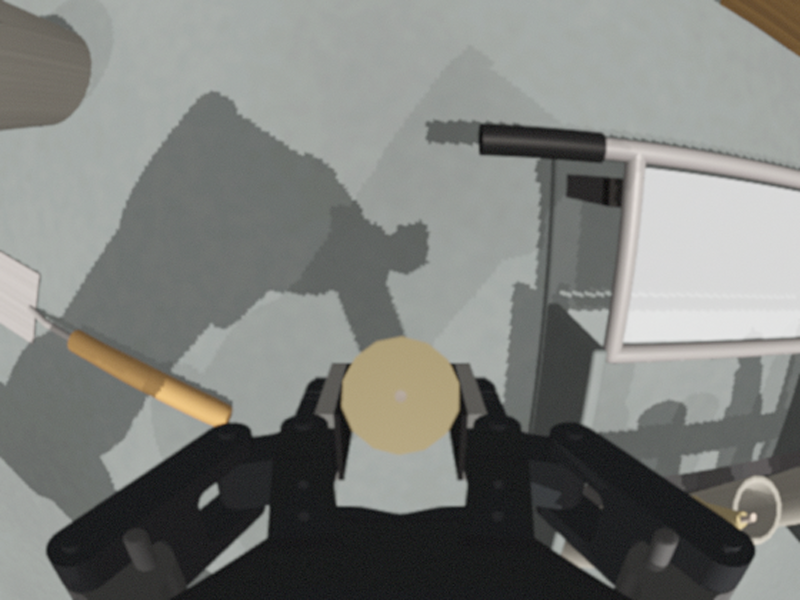

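{"fn": "carry_out", "kwargs": {
  "series": "0 0 0 0 160; 0 0 0 0 160"
}}

```text
time: 24.85
tool_pos: [534.2, 98.2, 98.2]
ee_rot: [-3.104, -0.365, 0.007]
ft_force: [-0.1, 0.1, -1.4]
finger_gap: 32.2
```

```bash
python3 tilt.py 23
python3 - <<'E'
from h import *
W=load("wrist23");p=np.array([534.2,98.2,98.2]);R=cv2.Rodrigues(np.array([-3.104,-.365,.007]))[0]
for tdeg in (45,30,20,10,5,0,-5,-10):
    t=np.radians(tdeg);a=R[:,0]*np.sin(t)*26.4+np.array([0,0,26.4*np.cos(t)])
    c=p+[0,0,49.4]+a
    print(tdeg,wproj(W,c).round(),(wproj(W,c)*.7).round(1))
E
```

```text
blob x,y,w,h [238 239  84  81] area 5141 c [279.9 279.3]
24.9 [534.2  98.2  98.2] [-0.8  0.8 -1.8] 32.0
45 [400. 376.] [280.3 262.9]
30 [400. 401.] [280.1 280.9]
20 [400. 419.] [280.1 293. ]
10 [400. 435.] [280.  304.6]
5 [400. 443.] [280. 310.]
0 [400. 450.] [280.  315.1]
-5 [400. 457.] [280.  319.7]
-10 [400. 463.] [280. 324.]
```

View pics/wrist23.png

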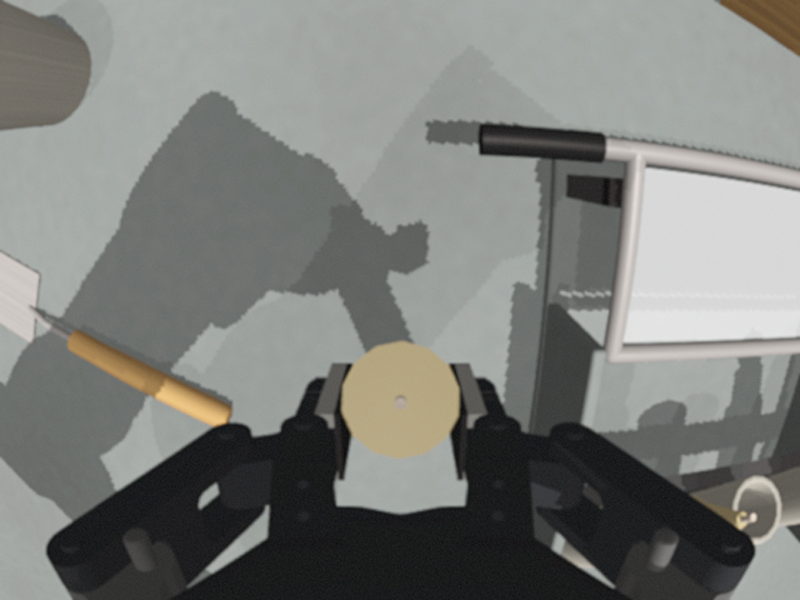

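{"fn": "carry_out", "kwargs": {
  "series": "0 0 0 0 159; 0 0 0 0 159"
}}

```text
time: 25.15
tool_pos: [534.4, 98.2, 98.3]
ee_rot: [-3.104, -0.365, 0.007]
ft_force: [-0.4, -0.5, -0.2]
finger_gap: 32.2
```

```bash
python3 tilt.py 24
```

```text
blob x,y,w,h [256 180  52  86] area 3462 c [280.6 217.7]
25.2 [534.4  98.2  98.2] [-0.5  1.1  0.3] 32.1
```

View pics/wrist24.png

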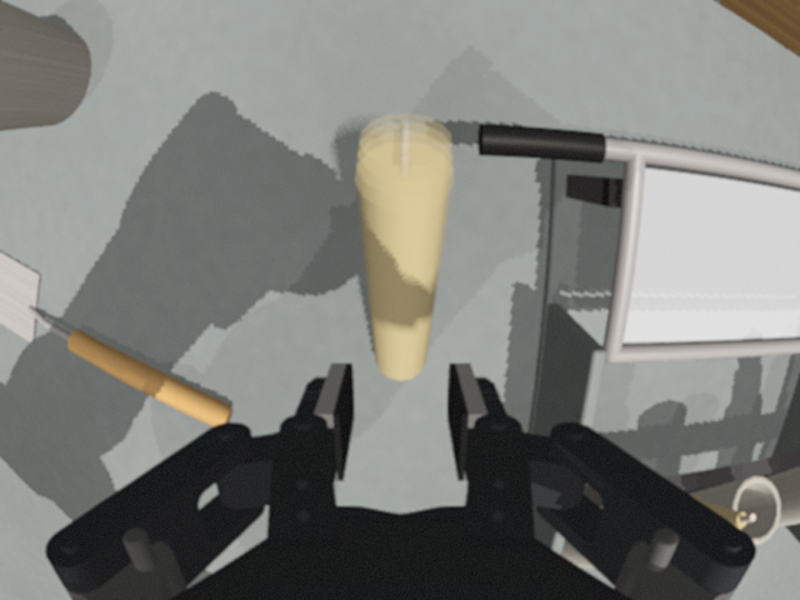

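{"fn": "carry_out", "kwargs": {
  "series": "0 0 0 0 159; 0 0 0 0 159; 0 0 0 0 159; 0 0 0 0 159; 0 0 0.2 0 100; 0 0 0.5 0 75"
}}

```text
time: 25.95
tool_pos: [533.8, 98.0, 148.2]
ee_rot: [-3.104, -0.365, 0.01]
ft_force: [-0.1, -0.1, -0.3]
finger_gap: 60.4
```

```bash
python3 snap.py 25 wrist scene
```

```text
26.05 [536.   97.8 150.7] [-0.5 -0.  -0.6] 60.419613178546925
```

View pics/wrist25.png

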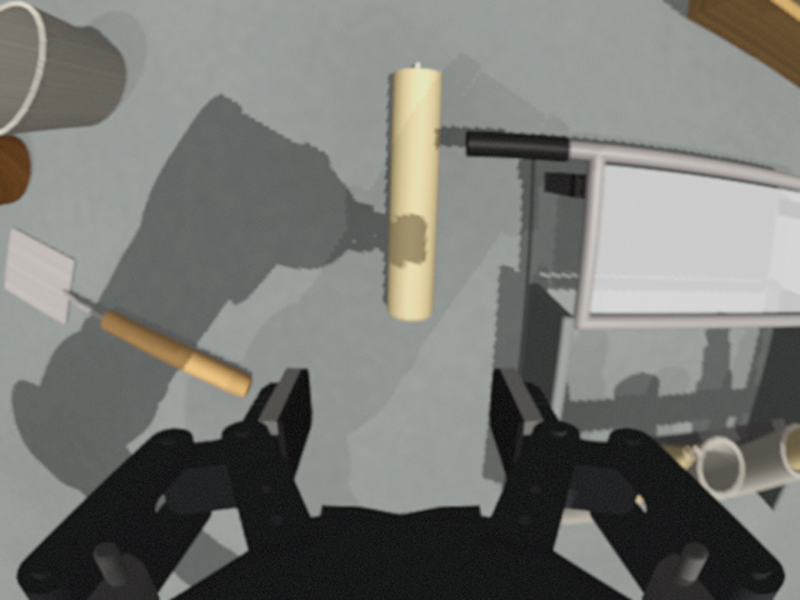

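View pics/scene25.png

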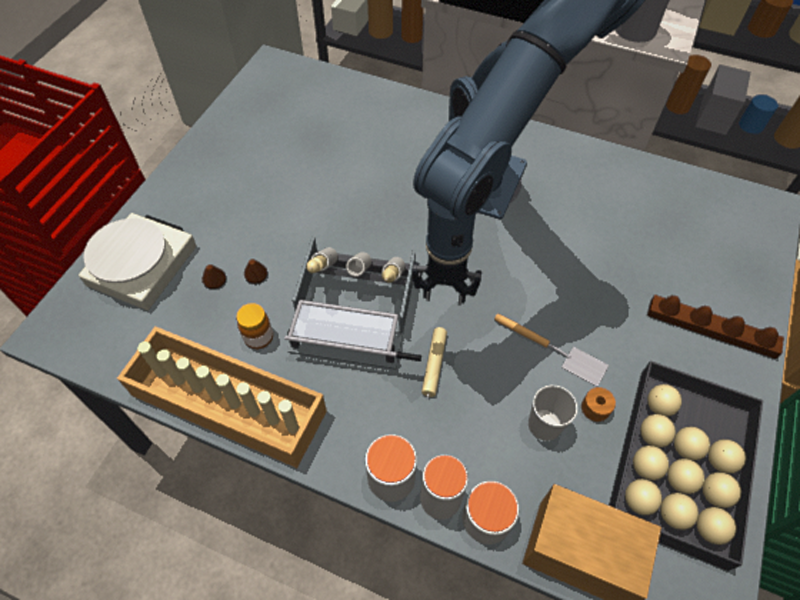

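```bash
cat > lie.py <<'E'
import sys
from h import *
from station import cams,bot
f=cams.grab_frame("wrist")
hsv=cv2.cvtColor(f["frame"],cv2.COLOR_RGB2HSV);m=((hsv[...,0]>15)&(hsv[...,0]<32)&(hsv[...,1]>50)&(hsv[...,2]>90)).astype(np.uint8)
m[:, :200]=0;m[:,340:]=0;m[300:]=0
cnt=max(cv2.findContours(m,cv2.RETR_EXTERNAL,cv2.CHAIN_APPROX_NONE)[0],key=cv2.contourArea)
P=np.array([wplane(f,q[0].astype(float),16)[:2] for q in cnt],np.float32)
r=cv2.minAreaRect(P);b=cv2.boxPoints(r);print("centre",np.round(r[0],1),"size",np.round(r[1],1));
e=[(b[i]+b[(i+1)%4])/2 for i in range(4)];L=[np.linalg.norm(b[i]-b[(i+1)%4]) for i in range(4)]
i=int(np.argmin(L[:2]));E=sorted([e[i],e[i+2]],key=lambda v:v[0]);print("near end(foot)",E[0].round(1),"far(top)",E[1].round(1),"dir deg",np.degrees(np.arctan2(*(E[1]-E[0])[::-1])).round(1))
s=bot.get_state();print(s["time"],s["tool_pos"].round(1),s["ee_rot"].round(3))
E
python3 lie.py
```

```text
centre [585.4 108.8] size [172.2  32.2]
near end(foot) [501.   91.5] far(top) [669.7 126.1] dir deg 11.6
26.1 [535.2  98.2 149.4] [-3.104e+00 -3.650e-01  3.000e-03]
```

Run:
```python
from h import *
T=load("top0")
for n,p in [("scr handle end",(290,387)),("scr blade near",(195,383)),("tin c",(181,265)),("spool",(142,314)),("vase",(220,170))]: print(n,plane(T,np.array(p)*.7,10).round(0))
W=load("wrist25")
for n,p,z in [("scr end",(250,387),10),("scr joint",(68,292),5),("handle end",(468,143),80),("rail junction",(568,148),80)]: print(n,wplane(W,np.array(p)*.7,z).round(1))
```

```text
scr handle end [413. 195.  10.]
scr blade near [419. 375.  10.]
tin c [645. 412.  10.]
spool [549. 482.  10.]
vase [834. 344.  10.]
scr end [413.4 196.6  10. ]
scr joint [448.9 384.7   5. ]
handle end [624.8  85.5  80. ]
rail junction [638.   31.6  80. ]
```

{"fn": "carry_out", "kwargs": {
  "series": "0.15 0.03 -0.2 -0.06 105; 0.3 0.06 -0.5 -0.06 105; 0.3 0.06 -0.9 -0.06 105; 0.3 0.06 -1 -0.06 105; 0.3 0.06 -1 -0.06 105"
}}

```text
time: 26.72
tool_pos: [564.8, 103.9, 49.2]
ee_rot: [-3.109, -0.316, 0.005]
ft_force: [0.6, -0.1, 0.2]
finger_gap: 50.1
```

```bash
python3 snap.py 26 wrist; python3 lie.py
```

```text
26.775 [565.5 103.9  50.1] [ 1.1 -0.   0.6] 49.975567571850824
centre [588.1 107. ] size [168.3  32.2]
near end(foot) [505.7  89.8] far(top) [670.5 124.1] dir deg 11.7
26.825 [565.9 104.   50.5] [-3.109e+00 -3.160e-01  1.000e-03]
```

View pics/wrist26.png

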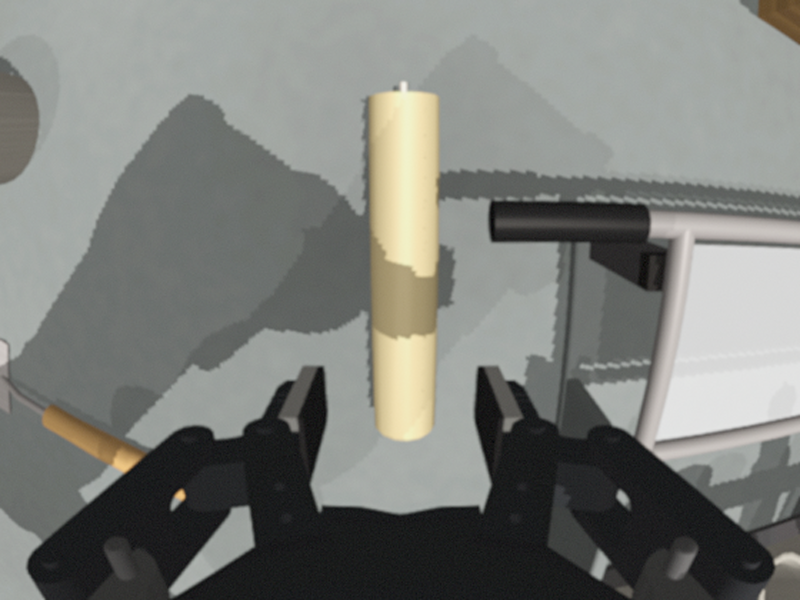

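{"fn": "carry_out", "kwargs": {
  "series": "0 -0.01 -0.25 0 105; 0 -0.01 -0.5 0 105; 0 -0.01 -0.6 0 105; 0 -0.01 -0.6 0 105"
}}

```text
time: 27.32
tool_pos: [566.1, 103.0, -9.0]
ee_rot: [-3.109, -0.316, -0.0]
ft_force: [-0.5, -0.0, 0.6]
finger_gap: 50.0
```

```bash
python3 snap.py 27 wrist scene
python3 - <<'E'
import pickle,cv2,numpy as np
f=pickle.load(open("pics/scene27.pkl","rb"))["frame"][190:290,250:370,::-1]
f=np.clip(f.astype(float)*1.5,0,255).astype(np.uint8)
cv2.imwrite("pics/scene27c.png",cv2.resize(f,None,fx=6,fy=6,interpolation=cv2.INTER_CUBIC))
E
```

```text
27.425 [566.6 102.9  -8.4] [-0.  -0.2  0.2] 50.102320456554956
```

View pics/wrist27.png

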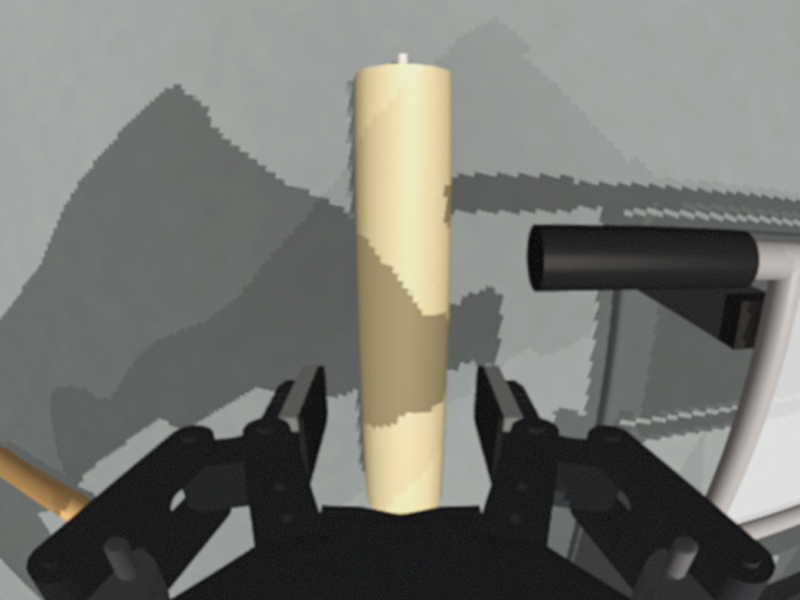

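View pics/scene27c.png

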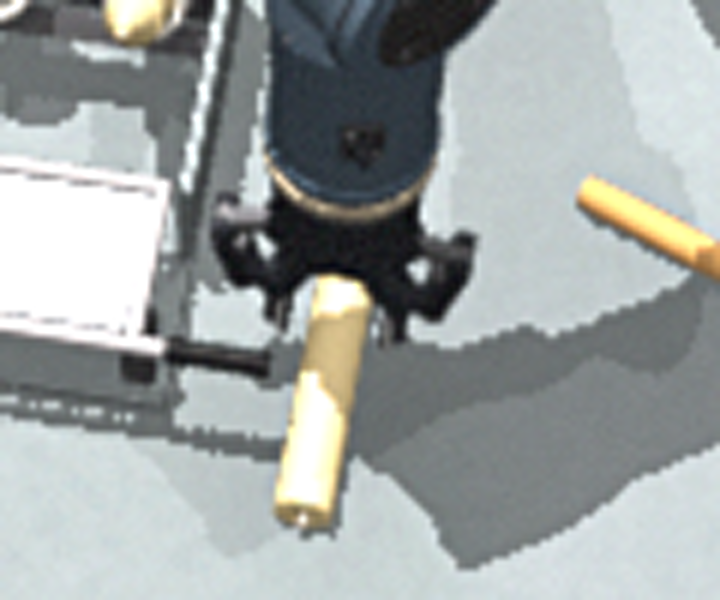

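{"fn": "carry_out", "kwargs": {
  "series": "0 0 -0.07 0 105; 0 0 -0.14 0 105; 0 0 -0.2 0 105; 0 0 -0.2 0 105"
}}

```text
time: 27.92
tool_pos: [566.2, 102.9, -29.0]
ee_rot: [-3.109, -0.315, -0.0]
ft_force: [-0.3, -0.6, -0.6]
finger_gap: 50.6
```

```bash
python3 snap.py 28 wrist
```

```text
27.975 [566.4 102.8 -28.7] [-0.5 -0.1  0.1] 50.55103518045421
```

View pics/wrist28.png

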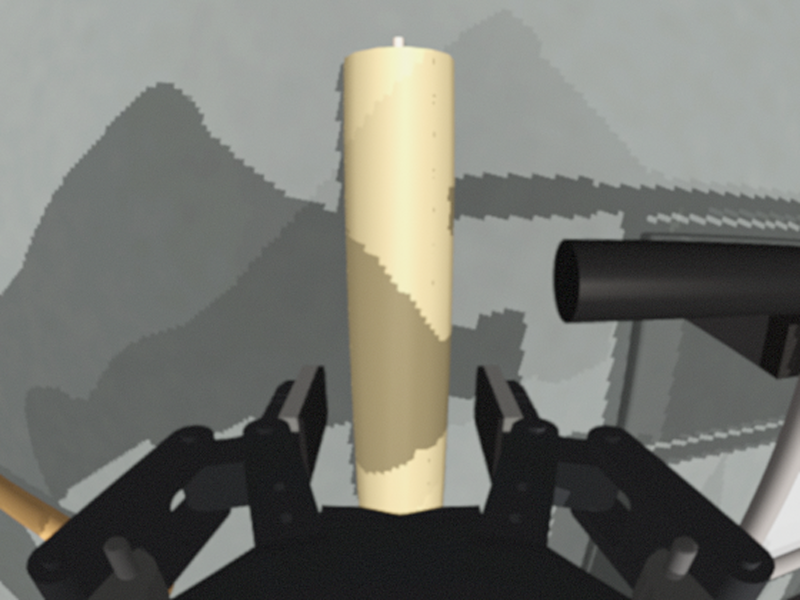

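{"fn": "carry_out", "kwargs": {
  "series": "0 0 0 0 135; 0 0 0 0 150; 0 0 0 0 160; 0 0 0 0 175; 0 0 0 0 255; 0 0 0 0 255",
  "force": 35
}}

```text
time: 28.72
tool_pos: [566.5, 102.8, -28.4]
ee_rot: [-3.109, -0.315, -0.001]
ft_force: [-1.2, -0.4, 5.8]
finger_gap: 30.6
```

{"fn": "carry_out", "kwargs": {
  "series": "0 0.02 0.1 0 255; 0 0.1 0.2 0 255; 0 0.3 0.2 0 255; 0 0.6 0.2 0 255; 0 0.8 0.2 0 255; 0 0.8 0.2 0 255"
}}

```text
time: 29.48
tool_pos: [565.9, 185.7, -8.9]
ee_rot: [-3.108, -0.322, -0.0]
ft_force: [0.3, -1.7, -2.1]
finger_gap: 30.7
```

```bash
python3 snap.py 29 wrist scene
```

```text
29.575 [566.3 182.4  -8.5] [-0.7 -0.6 -1.7] 30.634983599076413
```

View pics/wrist29.png

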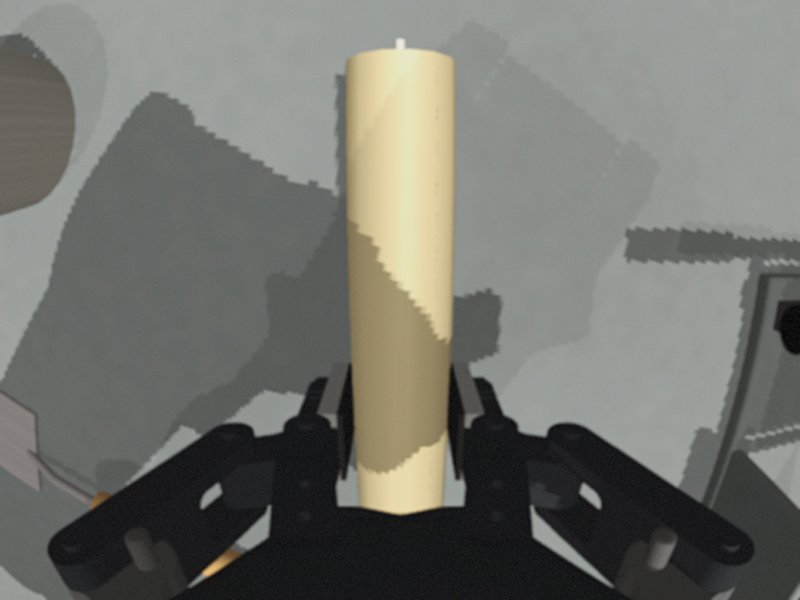

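View pics/scene29.png

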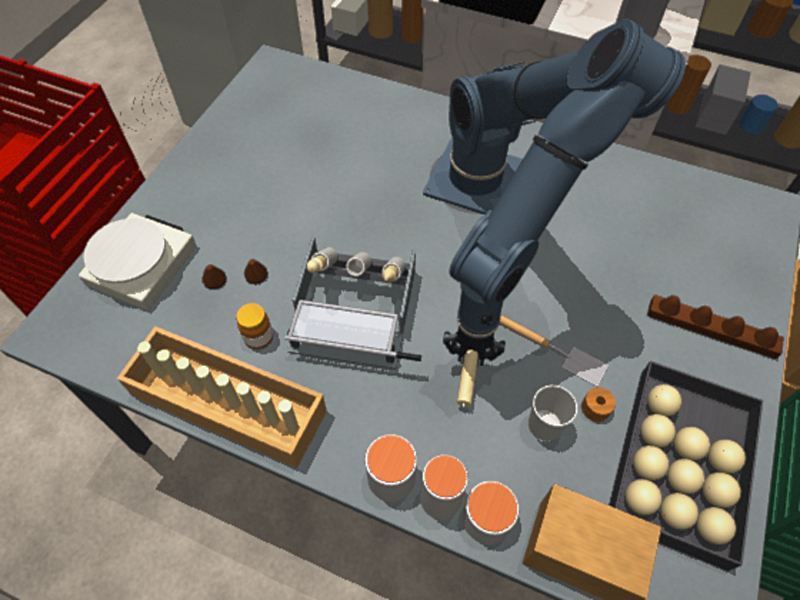

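{"fn": "carry_out", "kwargs": {
  "series": "0 0 -0.08 0 255; 0 0 -0.15 0 255; 0 0 -0.19 0 255; 0 0 -0.19 0 255; 0 0 -0.19 0 160; 0 0 -0.19 0 140; 0 0 -0.19 0 117; 0 0 -0.17 0 117"
}}

```text
time: 30.58
tool_pos: [566.3, 182.5, -25.4]
ee_rot: [-3.11, -0.316, -0.001]
ft_force: [-0.0, 0.7, 0.1]
finger_gap: 46.0
```

{"fn": "carry_out", "kwargs": {
  "series": "0.2 0.04 0 0 117; 0.4 0.08 0 0 117; 0.6 0.12 0 0 117; 0.8 0.17 0 0 117; 0.8 0.17 0 0 117"
}}

```text
time: 31.2
tool_pos: [647.3, 199.6, -25.5]
ee_rot: [-3.11, -0.317, -0.003]
ft_force: [-0.1, -0.6, -0.5]
finger_gap: 46.1
```

```bash
python3 snap.py 30 wrist scene
```

```text
31.3 [645.6 199.2 -25.6] [ 0.1  0.3 -0.6] 46.38301499055301
```

View pics/wrist30.png

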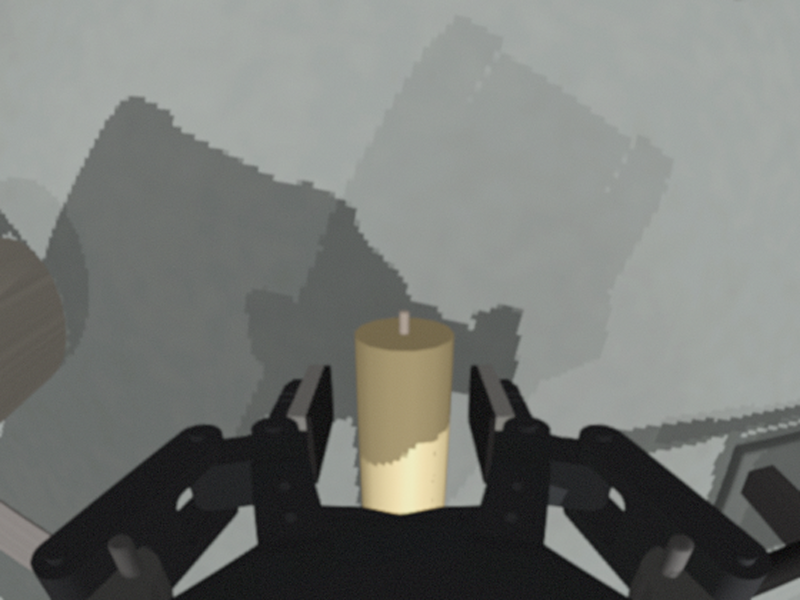

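Run:
```python
from h import *
W=load("wrist30")
for p,z in (((404,320),32),((404,348),0+20),((404,333),18)): 
    X=wplane(W,np.array(p)*.7,z);print(X.round(1),(X[:2]-[645.6,199.2])@[.979,.203])
```

```text
[677. 205.  32.] 31.954547299839216
[664.1 202.4  20. ] 18.73651006305247
[668.2 203.3  18. ] 22.989573491357437
```

{"fn": "carry_out", "kwargs": {
  "series": "0 0 -0.02 0 140; 0 0 -0.02 0 150; 0 0 -0.02 0 162; 0 0 -0.02 0 162; 0 0 -0.02 0 162",
  "force": 20
}}

```text
time: 31.92
tool_pos: [645.3, 199.1, -27.6]
ee_rot: [-3.11, -0.316, 0.001]
ft_force: [-1.7, -0.1, 2.0]
finger_gap: 31.4
```

{"fn": "carry_out", "kwargs": {
  "series": "-0.02 0 0.13 0 162; -0.05 -0.01 0.25 0 162; -0.09 -0.02 0.37 0 162; -0.14 -0.03 0.49 0 162; -0.2 -0.04 0.6 0 162; -0.2 -0.04 0.6 0 162"
}}

```text
time: 32.67
tool_pos: [625.5, 195.2, 33.6]
ee_rot: [-3.109, -0.316, -0.001]
ft_force: [-0.2, 0.3, -1.2]
finger_gap: 31.4
```

```bash
python3 snap.py 31 wrist scene;  python3 - <<'E'
import pickle,cv2,numpy as np
f=pickle.load(open("pics/scene31.pkl","rb"))["frame"][190:300,270:390,::-1]
f=np.clip(f.astype(float)*1.3,0,255).astype(np.uint8)
cv2.imwrite("pics/scene31c.png",cv2.resize(f,None,fx=5,fy=5,interpolation=cv2.INTER_CUBIC))
E
```

```text
32.775 [625.7 195.4  32.6] [1.7 0.7 0.8] 31.26011179295314
```

View pics/wrist31.png

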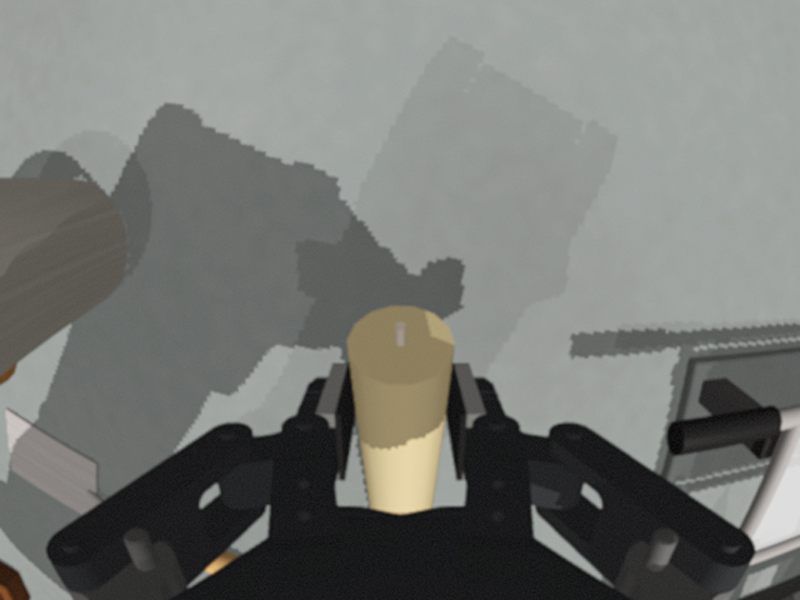

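View pics/scene31c.png

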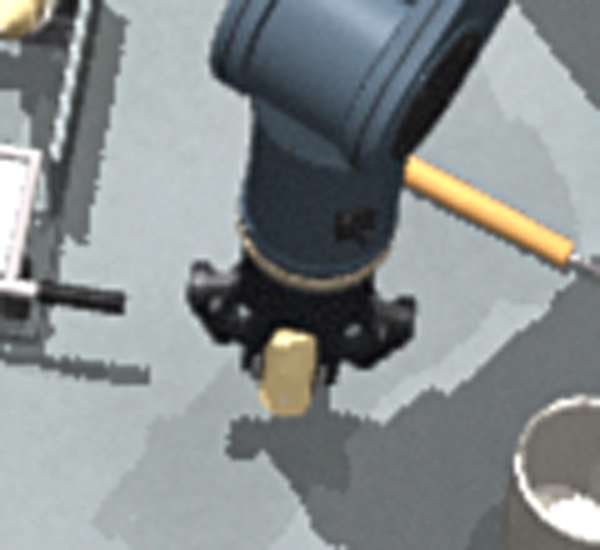

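{"fn": "carry_out", "kwargs": {
  "series": "-0.07 -0.02 0.1 0 162; -0.15 -0.03 0.19 0 161; -0.24 -0.05 0.28 0 161; -0.33 -0.07 0.37 0 161; -0.43 -0.09 0.44 0 161; -0.43 -0.09 0.44 0 161"
}}

```text
time: 33.52
tool_pos: [582.2, 186.4, 77.4]
ee_rot: [-3.109, -0.316, -0.001]
ft_force: [0.8, 0.8, -0.1]
finger_gap: 31.6
```

```bash
python3 tilt.py 32
```

```text
blob x,y,w,h [241 220  79 100] area 5442 c [280.  265.7]
33.575 [582.6 186.6  77.1] [0.3 0.3 0.7] 31.4
```

View pics/wrist32.png

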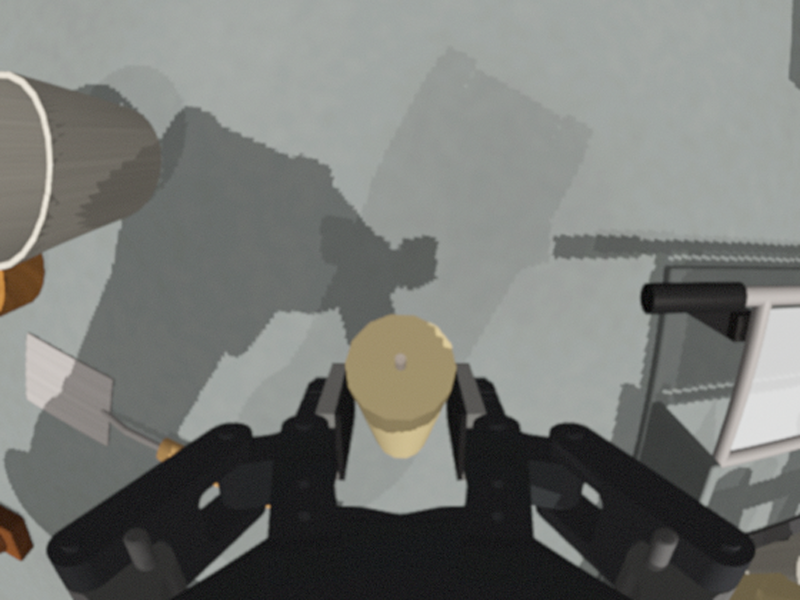

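{"fn": "carry_out", "kwargs": {
  "series": "-0.06 -0.01 0.03 0 161; -0.11 -0.02 0.06 0 161; -0.17 -0.03 0.09 0 161; -0.22 -0.05 0.12 0 161; -0.22 -0.05 0.12 0 161"
}}

```text
time: 34.2
tool_pos: [559.9, 181.5, 89.1]
ee_rot: [-3.109, -0.316, -0.0]
ft_force: [0.0, -0.4, -0.0]
finger_gap: 31.7
```

```bash
python3 tilt.py 33
```

```text
blob x,y,w,h [241 224  80  77] area 4576 c [279.9 262.2]
34.25 [560.1 181.7  89. ] [ 0.1  0.3 -0.7] 31.5
```

View pics/wrist33.png

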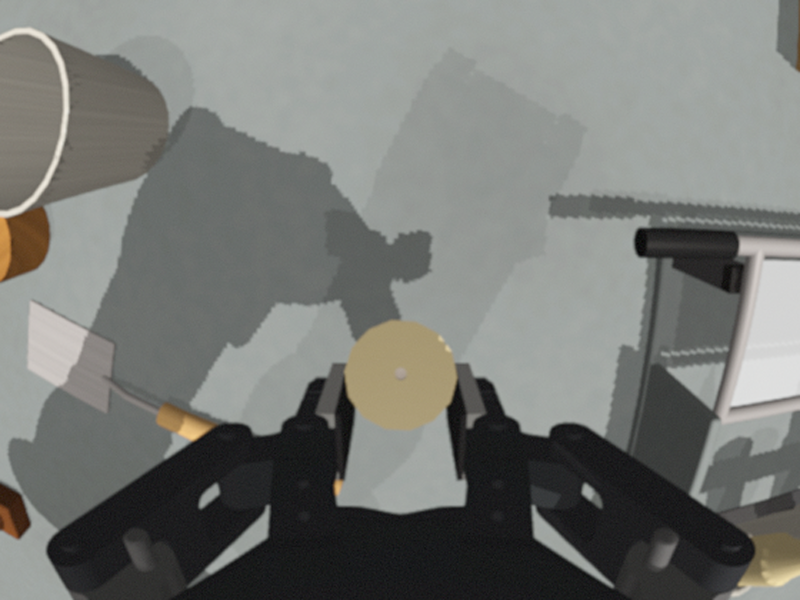

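{"fn": "carry_out", "kwargs": {
  "series": "-0.06 -0.01 0.02 0 161; -0.12 -0.02 0.04 0 161; -0.18 -0.04 0.06 0 161; -0.24 -0.05 0.08 0 161; -0.24 -0.05 0.08 0 161"
}}

```text
time: 34.88
tool_pos: [535.4, 176.6, 97.0]
ee_rot: [-3.109, -0.317, 0.001]
ft_force: [0.3, 0.5, -0.6]
finger_gap: 31.5
```

```bash
python3 tilt.py 34
python3 - <<'E'
from h import *
from station import bot
s=bot.get_state()
W=load("wrist34");p=s["tool_pos"];R=cv2.Rodrigues(s["ee_rot"])[0]
for t0 in (40,30,20,15,10,5,0,-5):
    t=np.radians(t0);c=p+[0,0,43.6]+19*(R[:,0]*np.sin(t)+np.array([0,0,np.cos(t)]))
    q=[wproj(W,c+16*(R[:,0]*np.cos(t)-np.array([0,0,np.sin(t)]))*k)[1]*.7 for k in (1,-1)]
    print(t0,(wproj(W,c)*.7).round(1),"disc rows",np.round(q,1))
E
```

```text
blob x,y,w,h [240 230  81  76] area 4617 c [280.  267.9]
34.925 [535.7 176.7  96.9] [ 0.4 -0.4 -1.3] 31.1
40 [280.7 265. ] disc rows [229.  303.2]
30 [280.6 272.9] disc rows [234.8 311.5]
20 [280.6 280.9] disc rows [242.3 318.1]
15 [280.6 284.8] disc rows [246.6 320.8]
10 [280.6 288.6] disc rows [251.3 323. ]
5 [280.6 292.2] disc rows [256.2 324.8]
0 [280.6 295.7] disc rows [261.3 326.2]
-5 [280.6 298.9] disc rows [266.7 327. ]
```

View pics/wrist34.png

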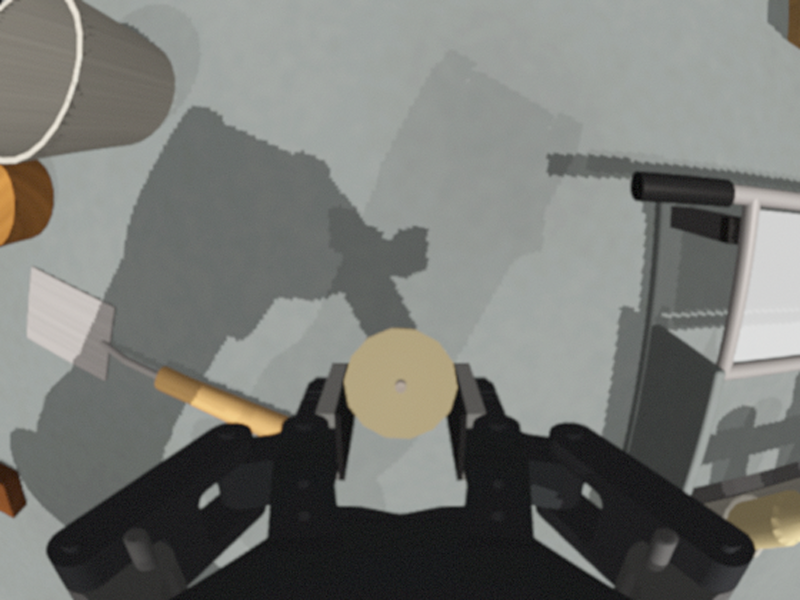

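{"fn": "carry_out", "kwargs": {
  "series": "-0.5 -0.1 0.32 0 161; -0.5 -0.1 0.32 0 161; -0.5 -0.1 0.32 0 161"
}}

```text
time: 35.3
tool_pos: [486.0, 167.4, 129.0]
ee_rot: [-3.108, -0.318, -0.001]
ft_force: [0.5, 0.6, -1.7]
finger_gap: 31.4
```

```bash
python3 snap.py 35 wrist scene;python3 tilt.py 36
```

```text
35.4 [486.2 167.1 128.6] [ 0.1 -0.7 -2. ] 31.692654010778504
blob x,y,w,h [241 180  78 127] area 6979 c [280.1 248.6]
35.45 [486.2 166.9 128.5] [-0.6 -0.5 -1.3] 31.1
```

View pics/scene35.png

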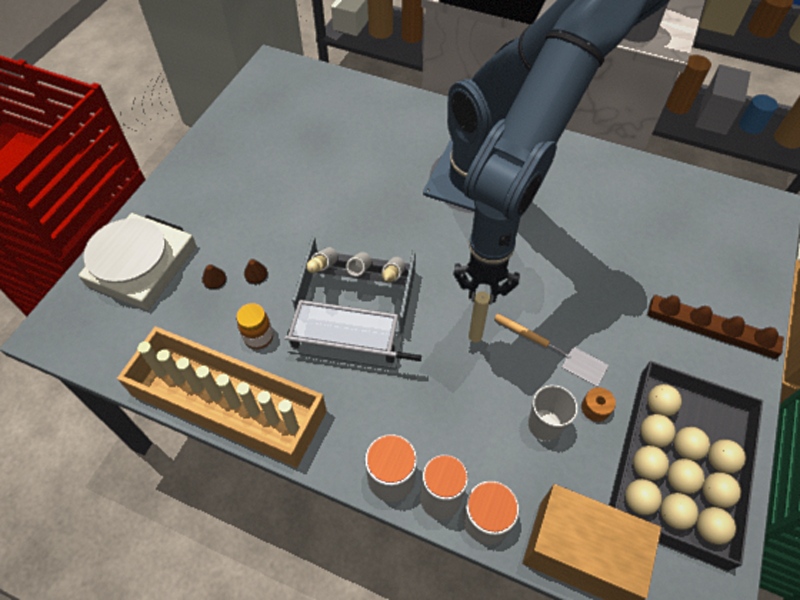

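View pics/wrist36.png

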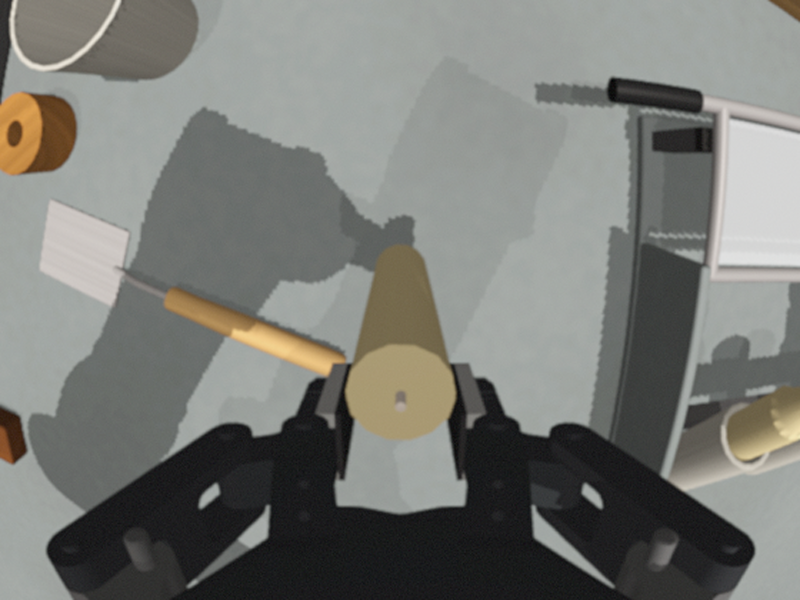

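```bash
cat > est.py <<'E'
import sys
from h import *
def est(f,p,rv,rows_foot=None):
    R=cv2.Rodrigues(np.array(rv))[0];e=R[:,0];k=np.array([0,0,1.])
    for t0 in range(-50,51,5):
        t=np.radians(t0);a=e*np.sin(t)+k*np.cos(t);n=e*np.cos(t)-k*np.sin(t);g=p+43.6*k
        top=g+19*a;foot=g-146*a
        r=lambda X:round(float(wproj(f,X)[1]),0)
        print(t0,"top c",r(top),"rims",r(top+16*n),r(top-16*n),"foot rims",r(foot+16*n),r(foot-16*n))
E
python3 - <<'E'
from est import *
est(load("wrist36"),np.array([486.2,166.9,128.5]),[-3.108,-.318,-.001])
E
```

```text
-50 top c 451.0 rims 446.0 455.0 foot rims 63.0 112.0
-45 top c 450.0 rims 440.0 458.0 foot rims 83.0 132.0
-40 top c 449.0 rims 434.0 461.0 foot rims 102.0 151.0
-35 top c 447.0 rims 428.0 464.0 foot rims 122.0 171.0
-30 top c 445.0 rims 421.0 466.0 foot rims 141.0 191.0
-25 top c 443.0 rims 413.0 467.0 foot rims 161.0 210.0
-20 top c 440.0 rims 406.0 468.0 foot rims 181.0 230.0
-15 top c 436.0 rims 398.0 469.0 foot rims 200.0 250.0
-10 top c 433.0 rims 390.0 469.0 foot rims 220.0 270.0
-5 top c 428.0 rims 382.0 468.0 foot rims 240.0 289.0
0 top c 424.0 rims 375.0 467.0 foot rims 260.0 309.0
5 top c 419.0 rims 367.0 465.0 foot rims 279.0 329.0
10 top c 414.0 rims 360.0 463.0 foot rims 299.0 349.0
15 top c 408.0 rims 354.0 459.0 foot rims 319.0 368.0
20 top c 403.0 rims 348.0 456.0 foot rims 339.0 388.0
25 top c 397.0 rims 342.0 451.0 foot rims 358.0 408.0
30 top c 391.0 rims 337.0 446.0 foot rims 378.0 428.0
35 top c 386.0 rims 332.0 441.0 foot rims 398.0 447.0
40 top c 380.0 rims 328.0 434.0 foot rims 418.0 467.0
45 top c 375.0 rims 325.0 428.0 foot rims 437.0 487.0
50 top c 369.0 rims 323.0 421.0 foot rims 457.0 507.0
```

```bash
cat > tilt2.py <<'E'
from h import *
def rng(W,rvtool,toppx,topw,footpx,footw):
    c,d=wray(W,np.array(toppx)*.7);c2,d2=wray(W,np.array(footpx)*.7)
    rt=32/(topw*.7/W["K"][0,0]);rf=32/(footw*.7/W["K"][0,0])
    A=c+d*rt;B=c2+d2*rf;return A,B
E
python3 - <<'E'
from tilt2 import *
W=load("wrist36");f=W["frame"];hsv=cv2.cvtColor(f,cv2.COLOR_RGB2HSV)
m=((hsv[...,0]>15)&(hsv[...,0]<32)&(hsv[...,1]>60)&(hsv[...,2]>70))
for r in (172,176,180,185,190,200,220,240,260,270,274,280,290,300,306):
    x=np.where(m[r,235:325])[0]+235;print(r,x.min() if len(x) else None,x.max() if len(x) else None)
A,B=rng(W,None,(400,392),109,(400,262),50);print(A.round(1),B.round(1),np.linalg.norm(A-B))
E
```

```text
172 275 285
176 268 291
180 265 294
185 263 296
190 263 297
200 261 300
220 256 305
240 251 309
260 244 316
270 242 318
274 241 319
280 242 318
290 245 315
300 257 303
306 270 289
[494.6 169.2 187.4] [497.9 172.8  17.1] 170.45353106495847
```

{"fn": "carry_out", "kwargs": {
  "series": "0 0 -0.04 0 161; 0 0 -0.08 0 161; 0 0 -0.12 0 161; 0 0 -0.15 0 161; 0 0 -0.15 0 161"
}}

```text
time: 36.08
tool_pos: [486.1, 166.9, 113.3]
ee_rot: [-3.109, -0.317, 0.001]
ft_force: [-0.7, -0.1, -1.0]
finger_gap: 31.4
```

{"fn": "carry_out", "kwargs": {
  "series": "0 0 -0.03 0 161; 0 0 -0.05 0 161; 0 0 -0.05 0 161"
}}

```text
time: 36.45
tool_pos: [486.0, 166.9, 108.1]
ee_rot: [-3.109, -0.317, 0.001]
ft_force: [0.3, 0.1, -1.4]
finger_gap: 31.3
```

```bash
python3 tilt.py 37
```

```text
blob x,y,w,h [241 180  78 127] area 6977 c [280.1 248.6]
36.5 [486.1 166.8 108.2] [-0.6  0.2 -1.7] 31.5
```

View pics/wrist37.png

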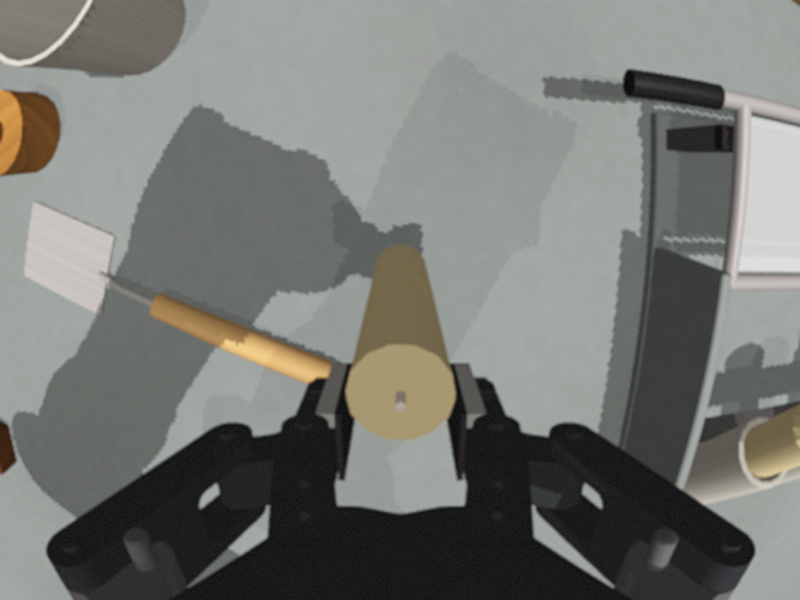

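{"fn": "carry_out", "kwargs": {
  "series": "0 0 -0.02 0 161; 0 0 -0.04 0 161; 0 0 -0.04 0 161"
}}

```text
time: 36.88
tool_pos: [486.0, 166.8, 104.1]
ee_rot: [-3.11, -0.317, 0.002]
ft_force: [-0.1, -0.9, -2.0]
finger_gap: 31.5
```

{"fn": "carry_out", "kwargs": {
  "series": "0 0 -0.02 0 161; 0 0 -0.04 0 161; 0 0 -0.04 0 161"
}}

```text
time: 37.25
tool_pos: [486.7, 167.0, 100.5]
ee_rot: [-3.109, -0.317, -0.001]
ft_force: [-0.2, 0.5, 4.4]
finger_gap: 31.7
```

```bash
python3 tilt.py 38
```

```text
blob x,y,w,h [241 180  79 131] area 7259 c [280.1 250.6]
37.3 [486.6 166.9 100.4] [ 0.5 -0.   5.1] 31.3
```

{"fn": "carry_out", "kwargs": {
  "series": "0 0 -0.02 0 161; 0 0 -0.03 0 161; 0 0 -0.03 0 161"
}}

```text
time: 37.67
tool_pos: [487.1, 167.1, 97.8]
ee_rot: [-3.109, -0.317, -0.002]
ft_force: [-0.7, 0.6, 4.2]
finger_gap: 31.7
```

```bash
python3 snap.py 39 scene top; python3 tilt.py 39
python3 - <<'E'
from est import *
W=load("wrist39");f=W["frame"];hsv=cv2.cvtColor(f,cv2.COLOR_RGB2HSV)
m=((hsv[...,0]>15)&(hsv[...,0]<32)&(hsv[...,1]>60)&(hsv[...,2]>70))
for r in list(range(160,200,3))+list(range(262,315,4)):
    x=np.where(m[r,235:325])[0]+235
    if len(x): print(r,x.min(),x.max(),end="; ")
g=pickle.load(open("pics/scene39.pkl","rb"))["frame"][170:270,290:390,::-1]
cv2.imwrite("pics/scene39c.png",cv2.resize(g,None,fx=6,fy=6,interpolation=cv2.INTER_CUBIC))
E
```

```text
37.775 [487.1 167.1  97.8] [0.4 0.7 5.2] 31.72836188224548
blob x,y,w,h [240 180  81 134] area 7531 c [280.1 252.6]
37.825 [487.1 167.1  97.8] [0.1 0.8 5.8] 31.5
175 274 287; 178 269 292; 181 266 294; 184 264 295; 187 264 297; 190 263 297; 193 262 298; 196 261 299; 199 261 299; 262 244 317; 266 242 318; 270 241 319; 274 240 319; 278 239 320; 282 240 320; 286 241 319; 290 242 318; 294 243 317; 298 246 314; 302 252 308; 306 256 304; 310 265 295;
```

View pics/scene39c.png

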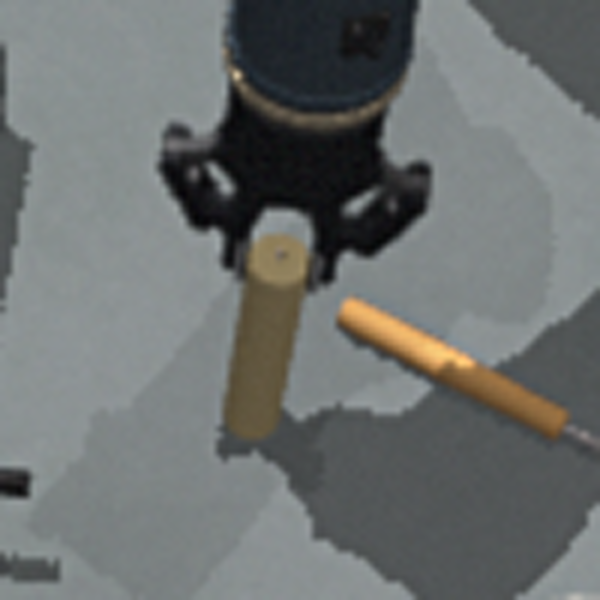

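View pics/wrist39.png

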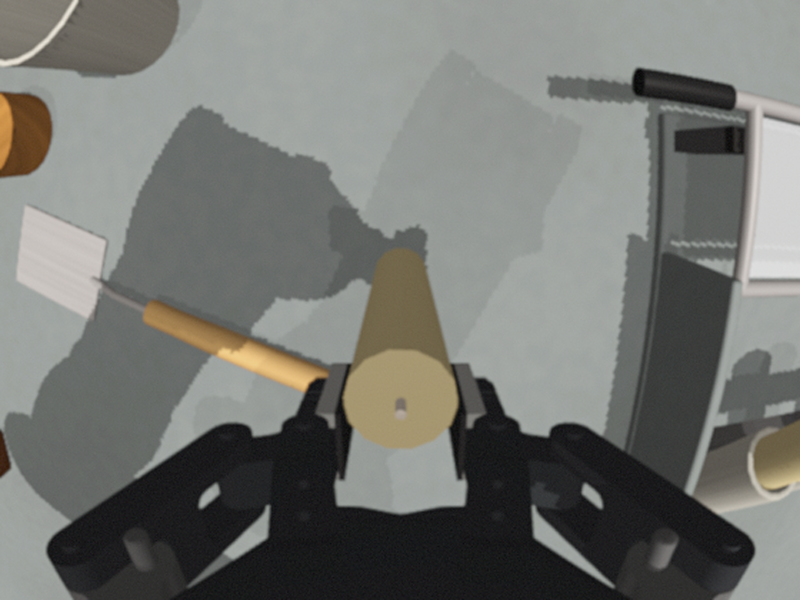

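Run:
```python
from h import *
S=load("scene39");W=load("wrist39")
s=lambda u,v:(290+u/6-.4,170+v/6-.4)
F=plane(S,s(252,424),0)
for z in (155,160,164): print(z,plane(S,s(279,258),z).round(1))
print("foot",F.round(1))
# wrist rays: top disc centre, foot centre
for r,z in ((280*1/.7,164),(293/.7*1,160)): print("wrist top",wplane(W,(280,r*.7),z).round(1))
print("wrist foot", wplane(W,(280.3,189),0).round(1))
# wick base
print("wick", wplane(W,np.array((400,412))*.7,165).round(1), plane(S,s(282,258),165).round(1))
```

```text
155 [492.  164.8 155. ]
160 [495.2 165.3 160. ]
164 [497.8 165.8 164. ]
foot [502.5 170.8   0. ]
wrist top [496.6 169.2 164. ]
wrist top [488.4 167.6 160. ]
wrist foot [496.8 171.8   0. ]
wick [493.4 168.5 165. ] [497.9 167.3 165. ]
```

Run:
```python
from h import *
W=load("wrist39");e=np.array([.979,.203,0])
r=lambda row,z:wplane(W,(280.2,row),z)
print("foot c from far rim",(r(173.5,0)-16*e).round(1))
print("top c from far rim",(r(244,165)-16*e).round(1),"near rim",(r(313.5,165)+16*e).round(1))
```

```text
foot c from far rim [494.6 171.4   0. ]
top c from far rim [496.5 169.1 165. ] near rim [497.2 169.3 165. ]
```

{"fn": "carry_out", "kwargs": {
  "series": "0 0 0 0 170; 0 0 0 0 200; 0 0 0 0 255; 0 0 0 0 255; 0 0 0 0 255",
  "force": 45
}}

```text
time: 38.45
tool_pos: [487.4, 167.1, 98.0]
ee_rot: [-3.109, -0.317, -0.003]
ft_force: [0.3, 0.8, 4.6]
finger_gap: 30.5
```

{"fn": "carry_out", "kwargs": {
  "series": "0 0 0.1 0 255; 0 0 0.25 0 255; 0 0 0.45 0 255; 0 0 0.65 0 255; 0 0 0.85 0 255; 0 0 1 0 255; 0 0 1 0 255"
}}

```text
time: 39.33
tool_pos: [487.9, 167.2, 199.1]
ee_rot: [-3.108, -0.317, -0.006]
ft_force: [0.2, 0.1, -1.8]
finger_gap: 30.1
```

{"fn": "carry_out", "kwargs": {
  "series": "0 0 0.1 0 255; 0 0 0.25 0 255; 0 0 0.45 0 255; 0 0 0.65 0 255; 0 0 0.8 0 255; 0 0 0.9 0 255; 0 0 0.9 0 255; 0 0 0.9 0 255"
}}

```text
time: 40.33
tool_pos: [487.5, 167.3, 288.6]
ee_rot: [-3.108, -0.317, -0.004]
ft_force: [0.4, -0.3, -1.6]
finger_gap: 30.4
```

```bash
python3 snap.py 40 wrist scene top
```

```text
40.475 [487.6 167.2 288.6] [ 0.2  0.1 -1.5] 30.63498917741602
```

View pics/wrist40.png

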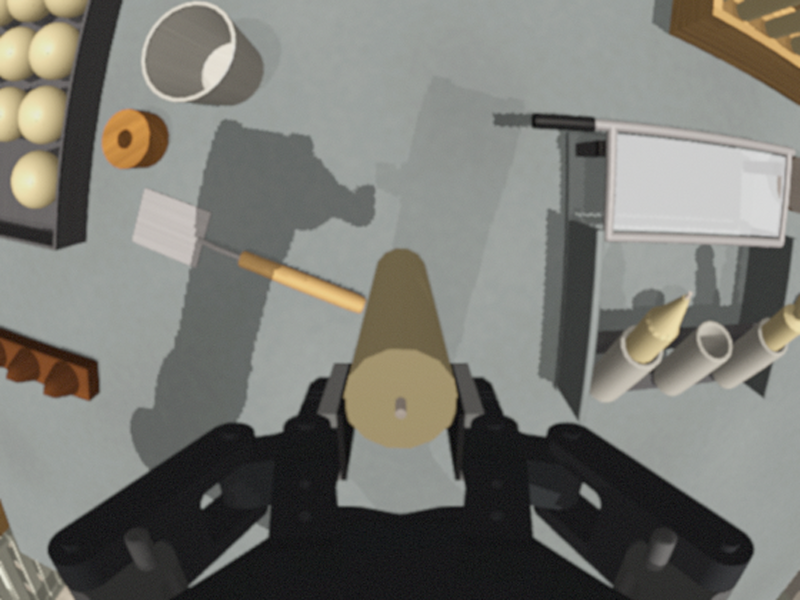

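View pics/scene40.png

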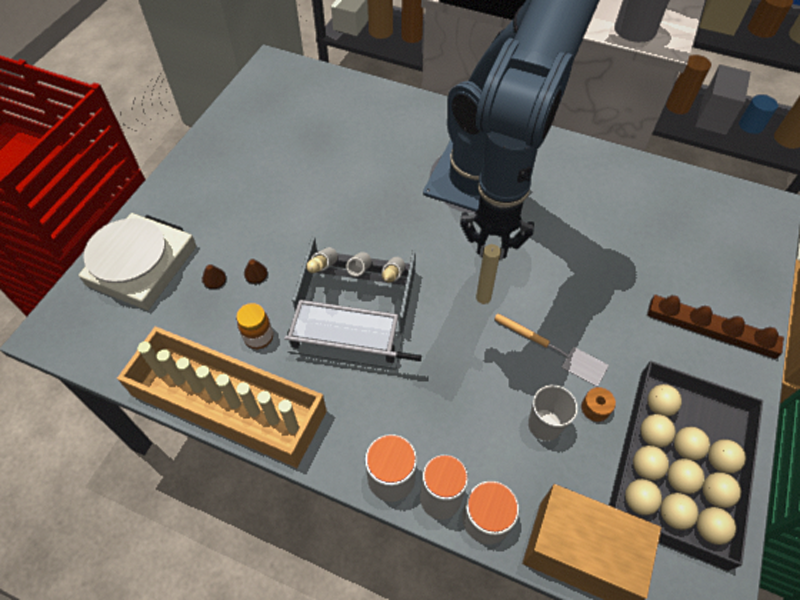

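View pics/top40.png

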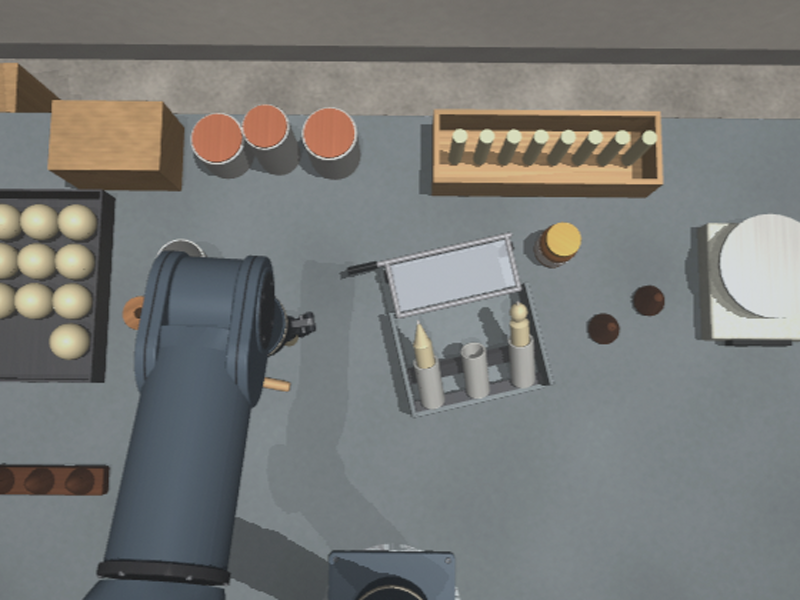

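{"fn": "carry_out", "kwargs": {
  "series": "0 0 0 0 255; 0 0 0 0 255; 0 0 0 0 255; 0 0 0 0 255"
}}

```text
time: 40.98
tool_pos: [487.6, 167.2, 288.6]
ee_rot: [-3.108, -0.317, -0.004]
ft_force: [-0.1, -0.1, -2.2]
finger_gap: 30.2
```

```bash
python3 tilt.py 41
python3 - <<'E'
from h import *
W=load("wrist41");e=np.array([.979,.203,0]);hsv=cv2.cvtColor(W["frame"],cv2.COLOR_RGB2HSV)
m=((hsv[...,0]>15)&(hsv[...,0]<32)&(hsv[...,1]>60)&(hsv[...,2]>70))[:,280];rows=np.where(m[150:330])[0]+150
print(rows.min(),rows.max())
r=lambda row,z:wplane(W,(280.2,row),z)
f=r(rows.min()-.5,190.8)-16*e;t=r(rows.max()+.5,355.8)+16*e;print(f.round(1),t.round(1),np.degrees(np.arctan2(np.linalg.norm((t-f)[:2]),165)))
from station import bot;s=bot.get_state();print(np.abs(s["dq"]).max())
E
```

```text
blob x,y,w,h [240 180  81 133] area 7465 c [280.2 252.5]
41.025 [487.6 167.2 288.6] [-0.1 -0.4 -1.8] 30.7
175 312
[494.3 171.5 190.8] [498.1 169.5 355.8] 1.4779322962777188
0.0018389316548635382
```

Held still, about 1.5° from upright, foot about 190 mm up. Handing in.

```bash
python3 -c "
from station import order
print(order.sign_off())"
```

```text
the job is handed in; nothing more can be done
None
```

The job is handed in. The guard is down on its stops, and the flat-topped candle is held upright with its wick up. I dropped the candle once on the way; it fell a short distance onto clear bench and was picked up again.

**Guard:** I held it by its handle the whole way down and let go only once it rested on the stops. The camera measured its rail about 80 mm above the bench, as it should be. The force peaked near 40 N as it met the stops and was eased off straight away. It was still down in the last pictures.

**Candle:** I drew it out along the 45° line. When I loosened the grip so it could swing upright, it slipped out and tipped over, touching nothing else. I picked it up near the top and pivoted it upright. I then pressed its foot flat on the bench, gripped it at 45 N and lifted it.

**Last checks:**
- **Hold:** the candle is still and about 1.5° off vertical, with its foot about 190 mm above the bench and clear of everything.
- **Other things:** the spire and ball candles are still in their moulds, and nothing else looks moved in the views.
- **Time:** about 41 s, within the 58 s limit.

**Disagreements:**
- **Fingertip height:** the fingertips sit roughly 25–35 mm above the reported tool point. My first close on the handle missed because of this, and I corrected for it after that.
- **Guard start:** it began slightly further forward than the stated raised position, which caused a pull of about 26 N during the first stretch of lowering.

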